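# Knock a stuck module out of the inclined laser-marking nest

## Robot

A 6-joint arm with a two-finger parallel gripper is mounted at the origin on the work surface. World frame = base frame: x ahead of the robot, y to its left, z up, the work surface at z = 0. Lengths are in m, angles in degrees, forces in N, time in s.
With the tool pointing down it reaches from about 0.35 to 0.875 m from the base axis. Payload 4.2 kg.
Tool frame: the origin (TCP) lies midway between the tips of the shut fingers; the grasp point (between the pads) lies 19 mm behind it (r.pinch_z is the distance from the TCP to the grasp point, in m); z points along the fingers, y is the line along which they close (so a half turn about z gives the same grasp; the last joint's range is limited). The gripper opens to 87 mm and grips with 3 to 60 N. Pads are 19 mm wide; open, the fingers measure 117 mm over their backs; the gripper's body (75 mm by 190 mm) begins 51 mm behind the grasp point.
Start: joints at [-61.845, 22.042, 0.453, 0, -68.411, -14.817], TCP at [0.144, -0.608, 0.223] pointing down, gripper open.
Joint ranges: [-179.83, 179.83], [-69.29, 118.12], [-61.27, 80.66], [-181.25, 117.63], [-171.15, -9.14], [-177.46, 177.46]. Speed limits (degrees/s): [159.86, 159.86, 180, 180, 180, 180].

## Interface

Orientations are given as a 3x3 rotation matrix whose columns are the frame's x, y, z axes.
In Python, from station import r, imaging, models gives the robot as it stands. The module is installed in compiled form; this text tells all that it offers.
- The arm moves only by the tool apply_moves, never from a script. Its argument "moves" is a list of rows, each a list of 2 entries, a list of its own where there are three numbers: the shift along the tool's x, y, z in m, then the turn about the tool's z in degrees. A call has 1 to 5 rows; each row shifts and turns the commanded pose from where the row before left it, along the tool's axes as they then stand; what a row does not reach is not made up. A row lasts 1/12 s, in which the tool goes at most 41.7 mm and 7.16 degrees, less where a joint would pass 70% of its speed; a pose out of reach is approached as far as the arm can. A call is refused whole if a number of a shift passes 0.0417 or a number of a turn 7.16, either way. A call with a gripper value outside its range is refused whole. "hand" is the finger opening in m, from 0 to 0.087, set as the call begins (left out, the last holds). The fingers move at their own pace and stop on an object; the grip force is fixed at half the most. Time passes only in rows, so rows that do not move let the fingers close. It gives the time, the measured TCP pose, the force, the opening and the grip force at its end, in the units of the state.
- r.sense(): the state, without advancing time (a new reading comes with each control period).
- imaging.capture(name): name is "side" or "top"; returns a dict with "frame" (420x560x3 uint8, blue, green, red), "intrinsics" (3x3 intrinsics, pixels), "eye" and "orientation" of the camera in the world. Camera axes: x right, y down, z forward; pixel columns grow to the right and rows downward; lengths in m; the calibration is good to about 2 mm. A picture is of the moment at which its call begins. There is no depth.
- r.finish_job(): hands the job in; it is judged then, once.
Trained networks look in a picture, given as the dict that the camera call returned (one of the last four; its "shot" number tells which), for a name from the list of things; names that differ only in an ending like _2 or _b are one class to them, and where a whole thing is asked for, a point or a joint stands for the part that bears it (a point fixed in the world has none). Each returns a list of dicts, best first, with "confidence" (0 to 1); they miss things now and then, are a little off and sometimes report something else, mostly with a low value. They report only what shows in the picture. A call takes as long as a camera call. They do not tell look-alikes from the thing itself.
- models.cut_out(picture, target): "region" (420x560 bool, what is visible of it) and "extent" ([left, top, width, height] as shares, 0 to 1, of the picture: columns of its width, rows of its height, round what is visible of it).
- models.place_of(picture, target): "at" ([column, row] as shares, 0 to 1, of the picture: columns of its width, rows of its height: a listed point, or the origin of a listed thing).
The state is a dict: "time_s": time; "joints": joint angles; "joint_velocities": joint speeds; "effort": joint torques, N m; "tcp_pos": TCP position; "ee_rot": TCP orientation; "wrist_force": force on the tool from outside, world axes, zero at the start; "moment": the same for the moment, N m; "gripper_width": opening from 0.0 (shut) to 1.0 (fully open); "gripper_force": force on a finger pad.
Only numpy, scipy, OpenCV 4.12 (cv2) and the standard library are available. Lean on these libraries where they do the work, as an engineer would, in place of code of your own. Each camera call takes 0.05 s, during which the arm holds its last target. There are 200 camera calls.

## Task

A black electronics module is stuck in the blue inclined marking nest. With the fingertips, push on the module's back end through the access hole at the nest's upper rear until about 40 to 45 mm of its green nose stands out of the lower mouth, but do not let it fall out. Then grip the protruding nose, draw the module out of the nest, and lay it gently, flat with its red label up, wholly inside the blue tray, without disturbing the spray can, vee block and brass cap.

Things in the scene. Friction and masses are not known exactly. Their poses are not given: they have to be found in the camera images.
- nest: Fixed stand of the nest: foot plate 150 x 120 x 12 mm (x -85 to +65, y +-60 mm), dark post 85 mm wide (x -78 to -33 mm, up to z 130). Origin on the table; x horizontal, the way the channel runs downhill, roughly away from the robot (yaw within 0.3 rad); z up. Carries the channel. Stands left or right of the robot.
- channel: Inclined channel on the stand; blue sides, aluminium floor and cover. Origin: mid floor at the lower mouth, 125 mm above the table, 45 mm ahead (x) of the nest's origin. x: along the channel, out of the mouth, 55 deg below horizontal; y across; z square to the floor, up. Inside 63 wide (y), 38 high (z). Floor and side walls (8 mm thick) from x -106 to 0; cover z 38 to 44, ends at x -20.
- access_hole (a point): Middle of the access hole in the channel's rear wall, at its outer face (channel x -106, y 0, z 19 mm). The hole is 50 mm wide (y) and 38 mm high (z); the wall is 6 mm thick. A tool tilted 35 deg from vertical lies along the channel.
- plunger (a joint): Spring plunger in the cover (0 = resting on the module, m), at channel x -57 to -33 mm; its housing, 26 mm in diameter, rises to channel z 68 mm. Presses on the module with about 7 N: sliding the module takes about 3 to 15 N, and it stays where it is left while its middle part is under the plunger.
- module: Black electronics module, box 110 x 60 x 36 mm, about 0.3 kg, green nose end, red label on top. Origin: centre of its underside; x axis along its length towards the green nose, y across its 60 mm width, z up out of the labelled top. At the start it lies in the channel, axes parallel to the channel's, back end against the rear wall, nose 10 mm out of the mouth.
- module_nose (a point): Centre of the module's green nose end face (module x +55, z 18 mm)
- module_tail (a point): Centre of the module's back end face (module x -55, z 18 mm), the face to push on
- tray: Fixed shallow blue tray, 200 x 180 mm outside, walls 4 mm thick, 16 mm high, floor 4 mm thick. Origin: centre of its underside on the table; x along the 200 mm side, z up. Its place and yaw vary; it is on the other side from the nest.
- spray: Bystander: green spray can with yellow label, 52 mm diameter, 150 mm tall, standing loose. Origin: centre of its underside
- vee_block: Bystander: loose steel block 70 x 50 x 40 mm with a groove. Origin: centre of its underside
- lens_cap: Bystander: loose brass cap, 64 mm diameter, 30 mm high. Origin: centre of its underside
Mind the look-alikes: they are no part of the job. What is shaped like the module but purple is not meant. Of the things that look like the nest, the larger one is meant.

How it is judged:
By the outcome, as a careful person would: the job done as asked, in the order asked, and still so for the second after the job is handed in, with the robot touching nothing.
It also fails if it takes over 64 s, if anything falls off the work surface, if the arm or the gripper's body presses on something with over 40 N, if the wrist force passes 120 N, or if a joint passes its speed limit or range.

## Working session

There is one attempt and no reset: what is moved stays moved. The work goes in short steps, Python scripts to look and compute and a tool call to move; the robot and the scene stay as the last step left them, time stands still between calls to the robot, and variables do not carry over. Pictures are saved under pics/ and viewed, at most 10 in all, crops included, and the job is handed in when it is done.

Besides the shell and the picture viewer there is one more tool, called after ">>>" as a command line: name --argument value ..., lists and objects as JSON in quotes. apply_moves: Moves the arm, as the interface text tells. Its arguments: {"type":"object","properties":{"moves":{"type":"array"},"hand":{"type":"number"}},"required":["moves"]}

```bash
mkdir -p pics; python3 - <<'E'
from station import r, imaging, models
import cv2, numpy as np
s=r.sense()
for k,v in s.items(): print(k,np.round(v,3).tolist())
print(r.pinch_z)
for n in("side","top"):
    p=imaging.capture(n); f=p["frame"]
    cv2.imwrite(f"pics/{n}0.png",f)
    print(n,np.round(p["intrinsics"],1).tolist(),np.round(p["eye"],4).tolist(),np.round(p["orientation"],4).tolist())
    for t in["nest","channel","access_hole","plunger","module","module_nose","module_tail","tray","spray","vee_block","lens_cap"]:
        try:
            a=[(np.round(np.array(d["at"])*[560,420],1).tolist(),round(d["confidence"],2)) for d in models.place_of(p,t)]
        except Exception as e: a=str(e)
        print(t,a)
E
```

```text
time_s 0.0
joints [-61.844, 22.09, 0.378, -0.028, -68.411, -14.816]
joint_velocities [0.023, 0.028, 0.006, -0.009, 0.009, -0.065]
effort [0.0, -39.067, 18.741, 4.22, 0.011, -0.0]
tcp_pos [0.144, -0.608, 0.221]
ee_rot [[-0.973, -0.231, -0.001], [-0.231, 0.973, 0.002], [0.0, 0.002, -1.0]]
wrist_force [0.11, -0.065, 0.376]
moment [-0.045, 0.023, -0.001]
gripper_force 0.0
gripper_width 0.999
0.0187
side [[421.7, 0.0, 285.5], [0.0, 421.7, 210.0], [0.0, 0.0, 1.0]] [0.0306, 0.6244, 1.1222] [[-0.7588, -0.4975, 0.4203], [-0.6512, 0.5887, -0.4789], [-0.0092, -0.6371, -0.7707]]
nest [([380.0, 233.4], 0.88), ([329.7, 195.7], 0.73)]
channel [([322.3, 163.2], 0.73), ([378.7, 205.3], 0.56)]
access_hole [([388.0, 196.9], 0.96), ([334.2, 150.9], 0.94)]
plunger it knows: access_hole, channel, lens_cap, module, module_nose, module_tail, nest, spray, tray, vee_block
module [([266.9, 174.5], 0.65), ([327.8, 161.5], 0.47)]
module_nose [([275.9, 181.8], 0.7)]
module_tail [([262.0, 159.9], 0.84), ([330.0, 151.0], 0.45)]
tray [([257.7, 266.5], 0.72)]
spray [([198.1, 336.5], 0.7)]
vee_block [([244.9, 203.2], 
[... 248 characters left out ...]
7, -0.9917]]
nest [([334.4, 296.0], 0.95), ([336.6, 234.0], 0.77)]
channel [([347.3, 210.5], 0.75), ([341.2, 285.9], 0.74)]
access_hole [([345.7, 222.6], 0.91), ([341.3, 299.3], 0.69)]
plunger it knows: access_hole, channel, lens_cap, module, module_nose, module_tail, nest, spray, tray, vee_block
module [([322.8, 161.1], 0.88), ([343.8, 218.6], 0.74)]
module_nose [([318.6, 173.4], 0.65), ([345.0, 206.5], 0.5), ([278.3, 170.5], 0.23)]
module_tail [([327.4, 142.5], 0.82), ([151.1, 241.9], 0.72), ([345.0, 221.2], 0.61)]
tray [([225.3, 233.1], 0.55)]
spray [([151.1, 238.8], 0.81), ([344.7, 215.7], 0.32), ([348.6, 223.0], 0.31)]
vee_block [([280.4, 172.1], 0.86)]
lens_cap [([394.3, 251.0], 0.72)]
```

```bash
python3 - <<'E'
import cv2
a=cv2.imread("pics/side0.png");b=cv2.imread("pics/top0.png")
cv2.imwrite("pics/side_v.png",cv2.resize(a[90:390,140:540],None,fx=2,fy=2,interpolation=cv2.INTER_CUBIC))
cv2.imwrite("pics/top_v.png",cv2.resize(b[90:390,100:500],None,fx=2,fy=2,interpolation=cv2.INTER_CUBIC))
E
```

```text
(no output)
```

View pics/side_v.png

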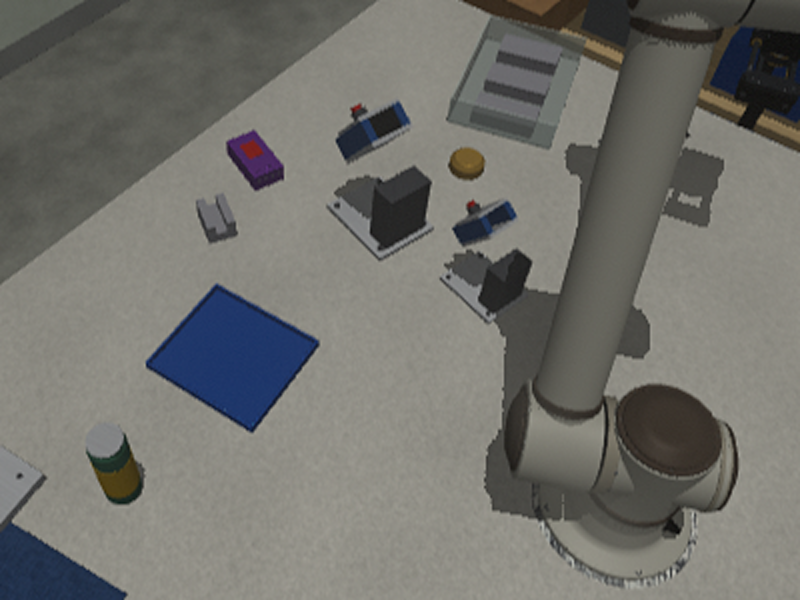

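View pics/top_v.png

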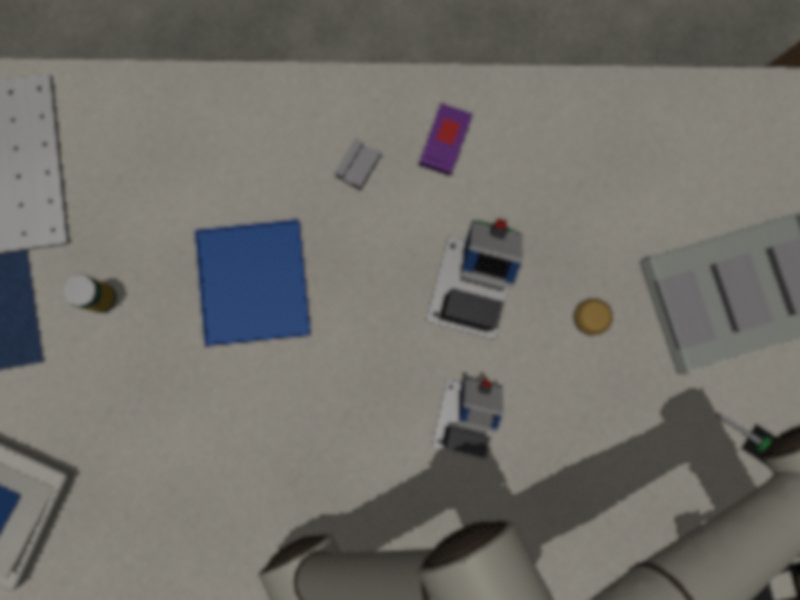

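The side view shows the larger nest (crop 380,190), a smaller twin (485,265), a purple decoy (255,160), the tray (235,355), can (115,465), vee block (215,218) and cap (467,163). In full-picture pixels, the top view has two nest candidates: about (340,225), which is larger, and (335,300), which is smaller. I take the larger one, and measure it next to confirm.

```bash
cat > h.py <<'E'
import numpy as np, cv2
from scipy.optimize import least_squares
def proj(p,X):
    X=np.atleast_2d(X); c=(X-p["eye"])@p["orientation"]; q=c@np.array(p["intrinsics"]).T
    return q[:,:2]/q[:,2:]
def ray(p,uv,z):
    d=np.array(p["orientation"])@np.linalg.inv(p["intrinsics"])@[uv[0],uv[1],1]
    return np.array(p["eye"])+d*(z-p["eye"][2])/d[2]
def tri(ps,uvs):
    A=[];b=[]
    for p,uv in zip(ps,uvs):
        d=np.array(p["orientation"])@np.linalg.inv(p["intrinsics"])@[uv[0],uv[1],1]; d/=np.linalg.norm(d)
        M=np.eye(3)-np.outer(d,d); A.append(M); b.append(M@p["eye"])
    x,res,*_=np.linalg.lstsq(np.vstack(A),np.hstack(b),rcond=None); return x,np.sqrt(res)
a=np.radians(55)
Rch=np.array([[np.cos(a),0,np.sin(a)],[0,1,0],[-np.sin(a),0,np.cos(a)]])
def Rz(t): return np.array([[np.cos(t),-np.sin(t),0],[np.sin(t),np.cos(t),0],[0,0,1]])
def nestpts(x,y,yaw,P): return np.array([x,y,0])+np.atleast_2d(P)@Rz(yaw).T
def ch2nest(P): return np.array([.045,0,.125])+np.atleast_2d(P)@Rch.T
E
python3 - <<'E'
from h import *
from station import imaging,models
import pickle
S=imaging.capture("side");T=imaging.capture("top")
pickle.dump((S,T),open("st.pkl","wb"))
print("big: hole",tri([S,T],[(334.2,150.9),(345.7,222.6)]),"chan",tri([S,T],[(322.3,163.2),(347.3,210.5)]),"nest",tri([S,T],[(329.7,195.7),(336.6,234)]))
print("small: hole",tri([S,T],[(388,196.9),(341.3,299.3)]),"chan",tri([S,T],[(378.7,205.3),(341.2,285.9)]),"nest",tri([S,T],[(380,233.4),(334.4,296)]))
for n,a,b in [("spray",(198,336.5),(151,239)),("vee",(244.9,203.2),(280.4,172.1)),("cap",(370.4,173.8),(394.3,251)),("tray",(257.7,266.5),(225.3,233.1))]: print(n,tri([S,T],[a,b]))
# tray outline
for p,seed in((S,(257,266)),(T,(225,233))):
    f=p["frame"].astype(int); m=((f[...,0]>f[...,2]*1.8)&(f[...,0]>60)).astype(np.uint8)
    n,l=cv2.connectedComponents(m); c=l==l[seed[1],seed[0]]
    ys,xs=np.nonzero(c); 
    for z in(0.016,):
        pts=np.array([ray(p,(u,v),z)[:2] for u,v in zip(xs,ys)],np.float32)*1000
        print("tray",cv2.minAreaRect(pts))
    # blue channel sides comps
    n,l,st,ce=cv2.connectedComponentsWithStats(m)
    print([(s.tolist(),np.round(c).tolist()) for s,c in zip(st,ce) if 15<s[4]<3000])
E
```

```text
big: hole (array([ 0.56184437, -0.21108302,  0.22530881]), array([0.00392541])) chan (array([ 0.61427129, -0.23098715,  0.12450479]), array([0.00156965])) nest (array([ 0.55251061, -0.20853949,  0.02268513]), array([0.00384632]))
small: hole (array([ 0.34299799, -0.20083803,  0.17649375]), array([0.00520039])) chan (array([ 0.37673487, -0.21424665,  0.10093952]), array([0.00300327])) nest (array([ 0.34327324, -0.20645532, -0.01162637]), array([0.00052352]))
spray (array([ 0.53142202,  0.42425136, -0.00919574]), array([0.00711638]))
vee (array([ 0.7735557 , -0.01540714, -0.01260164]), array([0.00984416]))
cap (array([ 0.50324812, -0.4006407 ,  0.0131154 ]), array([0.01111922]))
tray (array([0.54907383, 0.16434695, 0.02167755]), array([0.00135903]))
tray ((557.5179443359375, 165.11170959472656), (203.1186981201172, 182.57725524902344), 6.870420455932617)
[([479, 0, 71, 21, 799], [519.0, 6.0]), ([337, 142, 7, 10, 38], [340.0, 147.0]), ([320, 150, 9, 11, 45], [324.0, 155.0]), ([391, 191, 7, 8, 22], [394.0, 195.0]), ([380, 198, 6, 9, 26], [383.0, 202.0])]
tray ((557.1348876953125, 162.85897827148438), (192.90533447265625, 173.7266845703125), 6.751157283782959)
[([198, 201, 56, 61, 2906], [226.0, 231.0]), ([332, 216, 7, 9, 41], [335.0, 220.0]), ([353, 222, 6, 9, 27], [356.0, 226.0]), ([19, 303, 90, 60, 1925], [64.0, 332.0])]
```

```bash
cat > w.py <<'E'
from h import *
import itertools
def box(x,y,z): return np.array(list(itertools.product(x,y,z)))
FOOT=box((-.085,.065),(-.06,.06),(0,.012)); POST=box((-.078,-.033),(-.0425,.0425),(.012,.130))
CH=ch2nest(box((-.106,0),(-.0395,.0395),(0,.038))); COV=ch2nest(box((-.106,-.02),(-.0395,.0395),(.038,.044)))
def sil(p,q,boxes,k=8):
    im=np.zeros((420*1,560*1),np.float32); 
    x0,y0,w,h=300,120,110,150
    im=np.zeros((h*k,w*k),np.uint8)
    for B in boxes:
        uv=(proj(p,nestpts(*q,B))-[x0,y0]+.5)*k
        cv2.fillConvexPoly(im,cv2.convexHull(np.round(uv).astype(np.int32)),255)
    return cv2.resize(im,(w,h),interpolation=cv2.INTER_AREA)/255.
E
python3 - <<'E'
from w import *
import pickle
from station import imaging,models
from scipy.optimize import minimize
S=imaging.capture("side");T=imaging.capture("top")
obs=[]
for p,seed in((S,(340,190)),(T,(336,234))):
    for t in("nest","channel"):
        for d in models.cut_out(p,t):
            e=np.array(d["extent"])*[560,420,560,420]; print(t,np.round(e),d["confidence"],d["region"].sum())
# point fit
H=ch2nest([-.106,0,.019]);C=ch2nest([0,0,0]);N=np.zeros((1,3))
def f(q): 
    return np.hstack([ (proj(p,nestpts(*q,X))-uv).ravel() for p,X,uv in[(S,H,(334.2,150.9)),(T,H,(345.7,222.6)),(S,C,(322.3,163.2)),(T,C,(347.3,210.5)),(S,N,(329.7,195.7)),(T,N,(336.6,234))]])
r=least_squares(f,[.56,-.21,-.3]); print(r.x,np.round(r.fun,1)); np.save("q.npy",r.x)
# footplate corners overlay
outs=[]
for p,(x0,y0) in((S,(290,125)),(T,(300,180))):
    k=5;cr=cv2.resize(p["frame"][y0:y0+110,x0:x0+80],None,fx=k,fy=k,interpolation=cv2.INTER_CUBIC)
    outs.append(cr)
cv2.imwrite("pics/nest.png",np.hstack(outs))
E
```

```text
nest [303. 140.  55.  80.] 0.7 2099
nest [357. 189.  50.  62.] 0.58 1511
channel [368. 190.  28.  21.] 0.71 457
channel [306. 142.  41.  29.] 0.57 505
nest [316. 279.  34.  38.] 0.93 1055
nest [314. 201.  51.  59.] 0.88 1895
channel [332. 194.  32.  40.] 0.66 602
channel [329. 277.  24.  31.] 0.58 533
[ 0.56395265 -0.21545883 -0.27650416] [-0.6 -0.5  1.8  0.3  0.8  1.3 -0.8  2.5 -1.1  1.7  0.7 -3.4]
```

View pics/nest.png

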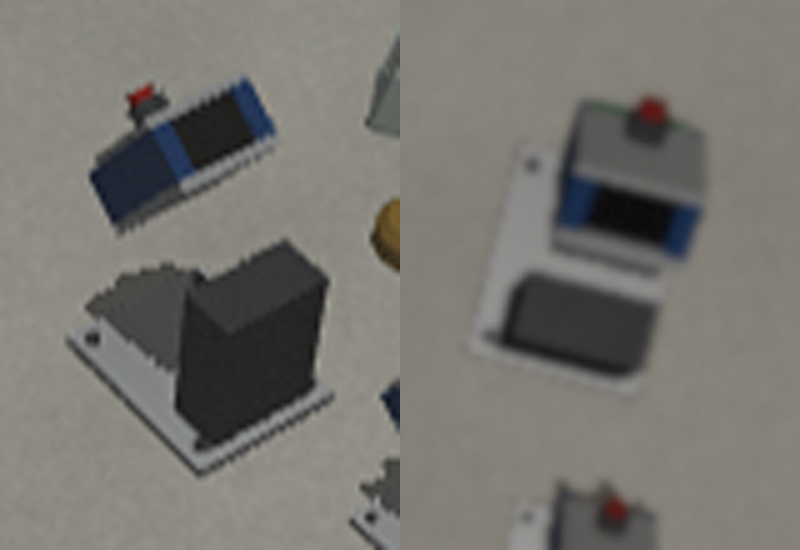

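The enlarged crop confirms the larger nest: its green nose edge peeks out below the cover, and the red-capped plunger shows. I'll refine its pose from corners read off the crop.

```bash
python3 - <<'E'
from w import *
import pickle
S,T=pickle.load(open("st.pkl","rb"))
so=[([.065,.06,.012],(68,337)),([-.085,.06,.006],(203,471)),([-.085,-.06,.012],(332,394)),
 ([-.078,.0425,.13],(233,333)),([-.033,.0425,.13],(187,285)),([-.078,-.0425,.13],(328,280)),([-.033,-.0425,.13],(285,240)),([-.078,-.0425,.012],(313,383))]
to=[([.065,.06,.012],(123,145)),([-.085,.06,.012],(70,350)),([-.085,-.06,.012],(240,390)),
 ([-.033,.0425,.13],(133,272)),([-.033,-.0425,.13],(258,303)),([-.078,-.0425,.13],(235,375))]
for v in[(-.02,.0395,.044,183,100),(-.02,-.0395,.044,305,130)]: to.append((ch2nest(v[:3])[0],v[3:]))
g=lambda xy,o:(np.array(xy)+.5)/5-.5+o
def f(q,rep=0):
    e=[(proj(S,nestpts(*q[:3],X))[0]+q[3:5]-g(uv,(290,125))) for X,uv in so]+[(proj(T,nestpts(*q[:3],X))[0]+q[5:7]-g(uv,(300,180))) for X,uv in to]
    return np.vstack(e+[ [q[3:5]*2,q[5:7]*2]][0]).ravel()
r=least_squares(f,[.56,-.21,-.27,0,0,0,0],loss="soft_l1"); q=r.x; print(np.round(q,4)); print(np.round(f(q).reshape(-1,2),1).tolist())
np.save("q.npy",q[:3])
outs=[]
for p,(x0,y0),d in((S,(290,125),q[3:5]),(T,(300,180),q[5:7])):
    k=5;cr=cv2.resize(p["frame"][y0:y0+110,x0:x0+80],None,fx=k,fy=k,interpolation=cv2.INTER_CUBIC)
    for B,c in((FOOT,(0,0,255)),(POST,(0,255,255)),(CH,(0,255,0)),(COV,(255,0,255))):
        uv=np.round((proj(p,nestpts(*q[:3],B))+d-[x0,y0]+.5)*k-.5).astype(int)
        for i in range(8):
            for b in(1,2,4):
                if not i&b: cv2.line(cr,tuple(map(int,uv[i])),tuple(map(int,uv[i|b])),c,1)
    outs.append(cr)
cv2.imwrite("pics/nestfit.png",np.hstack(outs))
E
```

```text
[ 0.5647 -0.2112 -0.2429  0.0135 -0.2796 -0.1536  0.1192]
[[-0.1, -0.3], [-0.3, 1.0], [1.0, -0.7], [-0.6, 0.3], [-0.3, 1.5], [0.7, -0.5], [0.2, -0.6], [-0.4, 2.5], [-0.4, -1.3], [-0.5, 0.4], [0.2, 1.4], [-0.5, -1.1], [1.0, -0.4], [2.2, -0.9], [-0.2, 0.3], [0.3, 0.8], [0.0, -0.6], [-0.3, 0.2]]
```

View pics/nestfit.png

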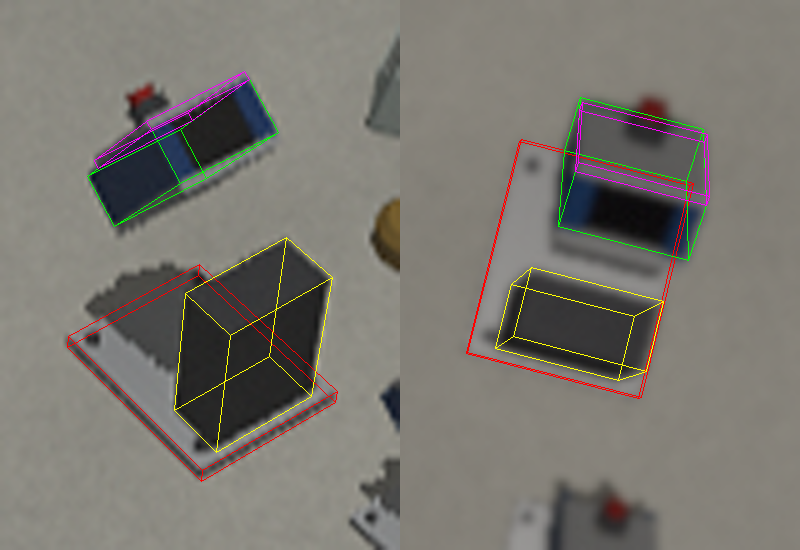

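>>> apply_moves --moves '[[[0,0,-0.03],[0,3,0]]]'

```text
schema error: expected a number
```

>>> apply_moves --moves '[[[0,0,-0.036],0],[[0,0,-0.036],0],[[0,0,-0.036],0],[[0,0,-0.036],0],[[0,0,-0.036],0]]'

```text
time_s: 1.92
tcp_pos: [0.144, -0.6077, 0.4046]
ee_rot: [[-0.973, -0.231, 0.0], [-0.231, 0.973, -0.0], [-0.0, -0.0, -1.0]]
wrist_force: [-0.5, -0.8, -0.1]
gripper_width: 1.003
gripper_force: 0.0
```

>>> apply_moves --moves '[[[-0.0356,0.0163,0],0],[[-0.0356,0.0163,0],0],[[-0.0356,0.0163,0],0],[[-0.0356,0.0163,0],0],[[-0.0356,0.0163,0],0]]'

```text
time_s: 2.33
tcp_pos: [0.2996, -0.4864, 0.4028]
ee_rot: [[-0.973, -0.23, 0.0], [-0.23, 0.973, -0.0], [-0.0, -0.0, -1.0]]
wrist_force: [-0.3, -0.7, -0.5]
gripper_width: 1.0
gripper_force: 0.0
```

>>> apply_moves --moves '[[[-0.0356,0.0163,0],0],[[-0.0356,0.0163,0],0],[[-0.0356,0.0163,0],0],[[-0.0356,0.0163,0],0],[[-0.0356,0.0163,0],0]]'

```text
time_s: 2.75
tcp_pos: [0.4542, -0.3658, 0.4029]
ee_rot: [[-0.973, -0.231, 0.001], [-0.231, 0.973, -0.0], [-0.001, -0.0, -1.0]]
wrist_force: [0.8, -0.5, -0.3]
gripper_width: 1.001
gripper_force: 0.0
```

>>> apply_moves --moves '[[[-0.0356,0.0163,0],0],[[-0.0356,0.0163,0],0],[[-0.0356,0.0163,0],0],[[-0.0356,0.0163,0],0],[[-0.0356,0.0163,0],0]]'

```text
time_s: 3.17
tcp_pos: [0.6086, -0.2455, 0.4028]
ee_rot: [[-0.973, -0.231, 0.0], [-0.231, 0.973, -0.0], [-0.0, -0.0, -1.0]]
wrist_force: [0.5, 0.3, 0.8]
gripper_width: 1.002
gripper_force: 0.0
```

>>> apply_moves --moves '[[[-0.0356,0.0163,0],0],[[0,0,0],6.8],[[0,0,0],6.8],[[0,0,0],6.8],[[0,0,0],6.8]]' --hand 0

```text
time_s: 3.58
tcp_pos: [0.6387, -0.2225, 0.4021]
ee_rot: [[-0.97, 0.245, -0.001], [0.245, 0.97, -0.0], [0.001, -0.0, -1.0]]
wrist_force: [-0.3, -0.6, 0.6]
gripper_width: 0.706
gripper_force: 0.0
```

>>> apply_moves --moves '[[[0,0.04,0],0],[[-0.04,0.02,0],0],[[-0.04,0,0],0],[[-0.04,0,0],0],[[-0.04,0,0],0]]'

```text
time_s: 4.0
tcp_pos: [0.7875, -0.1979, 0.4031]
ee_rot: [[-0.971, 0.239, -0.002], [0.239, 0.971, 0.0], [0.002, 0.0, -1.0]]
wrist_force: [2.7, -0.3, 0.5]
gripper_width: 0.324
gripper_force: 0.0
```

>>> apply_moves --moves '[[[-0.04,0,0],0],[[-0.04,0,0],0],[[-0.04,0,0],0]]'

```text
time_s: 4.25
tcp_pos: [0.8416, -0.2112, 0.3617]
ee_rot: [[-0.97, 0.239, 0.031], [0.239, 0.971, -0.012], [-0.033, -0.005, -0.999]]
wrist_force: [0.8, -0.7, -2.2]
gripper_width: 0.094
gripper_force: 0.0
```

>>> apply_moves --moves '[[[-0.04,0,0],0],[[-0.04,0,0],0],[[-0.04,0,0],0]]'

```text
time_s: 4.5
tcp_pos: [0.8822, -0.2213, 0.3333]
ee_rot: [[-0.965, 0.24, 0.107], [0.238, 0.971, -0.035], [-0.112, -0.008, -0.994]]
wrist_force: [-0.0, 0.5, 0.2]
gripper_width: 0.008
gripper_force: 0.0
```

>>> apply_moves --moves '[[[-0.04,0,-0.02],0],[[-0.04,0,-0.02],0],[[-0.04,0,-0.02],0],[[-0.04,0,-0.02],0],[[-0.04,0,-0.02],0]]'

```text
time_s: 4.92
tcp_pos: [0.9032, -0.2251, 0.3768]
ee_rot: [[-0.941, 0.241, 0.236], [0.23, 0.97, -0.074], [-0.247, -0.015, -0.969]]
wrist_force: [-0.1, 0.9, 0.9]
gripper_width: 0.006
gripper_force: 0.0
```

>>> apply_moves --moves '[[[-0.04,0,-0.02],0],[[-0.04,0,-0.02],0],[[-0.04,0,-0.02],0],[[-0.04,0,-0.02],0],[[-0.04,0,-0.02],0]]'

```text
time_s: 5.33
tcp_pos: [0.9157, -0.2258, 0.4293]
ee_rot: [[-0.904, 0.244, 0.352], [0.218, 0.97, -0.111], [-0.369, -0.023, -0.929]]
wrist_force: [-0.1, -0.3, -0.3]
gripper_width: 0.007
gripper_force: 0.0
```

>>> apply_moves --moves '[[[-0.04,0.01,-0.02],0],[[-0.04,0.01,-0.02],0],[[-0.04,0.01,-0.02],0],[[-0.04,0.01,-0.02],0],[[-0.04,0.01,-0.02],0]]'

```text
time_s: 5.75
tcp_pos: [0.927, -0.1812, 0.4937]
ee_rot: [[-0.852, 0.244, 0.463], [0.201, 0.969, -0.141], [-0.483, -0.027, -0.875]]
wrist_force: [0.3, 0.9, 0.5]
gripper_width: 0.004
gripper_force: 0.0
```

>>> apply_moves --moves '[[[-0.038,0.015,-0.02],0],[[-0.038,0.015,-0.02],0],[[-0.038,0.015,-0.02],0],[[-0.038,0.015,-0.02],0]]'

```text
time_s: 6.08
tcp_pos: [0.9275, -0.1309, 0.5512]
ee_rot: [[-0.803, 0.244, 0.544], [0.187, 0.969, -0.159], [-0.566, -0.025, -0.824]]
wrist_force: [0.4, 0.1, 0.4]
gripper_width: 0.002
gripper_force: 0.0
```

```bash
cat > g.py <<'E'
from h import *
from station import r
q=np.load("q.npy"); Rc=Rz(q[2])@Rch
def chw(P): return nestpts(*q,ch2nest(P))[0]
def inch():
    s=r.sense(); p=np.array(s["tcp_pos"]); R=np.array(s["ee_rot"])
    print("t",s["time_s"],"tcp",np.round(p,4),"in channel",np.round((p-chw([0,0,0]))@Rc,4),"R in channel",np.round(Rc.T@R,3).tolist(),"j",np.round(s["joints"],1))
    return p,R
def to(P,p,R,n=None):
    d=R.T@(np.array(P)-p); k=int(np.ceil(np.abs(d).max()/.04)); l=int(np.ceil(np.linalg.norm(d)/.0410))
    print("to",np.round(P,4),"tool delta",np.round(d,4),"rows",max(k,l),"each",np.round(d/max(k,l),4).tolist()); return np.array(P)
E
python3 - <<'E'
from g import *
p,R=inch()
a=to(chw([-.19,0,.019])+[0,0,.16],p,R)
b=to(chw([-.15,0,.019]),a,R)
to(chw([-.10,0,.019]),b,R)
E
```

```text
t 6.0833 tcp [ 0.9275 -0.1309  0.5512] in channel [-0.184   0.1653  0.4802] R in channel [[-0.009, 0.023, 1.0], [-0.012, 1.0, -0.023], [-1.0, -0.012, -0.008]] j [   5.6   47.3   80.6   12.2  -90.7 -105.5]
to [ 0.5177 -0.1996  0.4515] tool delta [ 0.3725 -0.164  -0.1301] rows 11 each [0.0339, -0.0149, -0.0118]
to [ 0.54   -0.2051  0.2588] tool delta [0.0903 0.005  0.1718] rows 5 each [0.0181, 0.001, 0.0344]
to [ 0.5678 -0.212   0.2178] tool delta [-0.0004  0.0011  0.05  ] rows 2 each [-0.0002, 0.0006, 0.025]
```

>>> apply_moves --moves '[[[0.034,-0.015,-0.012],0],[[0.034,-0.015,-0.012],0],[[0.034,-0.015,-0.012],0],[[0.034,-0.015,-0.012],0],[[0.034,-0.015,-0.012],0]]'

```text
time_s: 6.5
tcp_pos: [0.7975, -0.1546, 0.5242]
ee_rot: [[-0.803, 0.245, 0.543], [0.186, 0.969, -0.161], [-0.566, -0.028, -0.824]]
wrist_force: [0.5, 0.5, 0.8]
gripper_width: 0.006
gripper_force: 0.0
```

>>> apply_moves --moves '[[[0.034,-0.015,-0.012],0],[[0.034,-0.015,-0.012],0],[[0.034,-0.015,-0.012],0],[[0.034,-0.015,-0.012],0],[[0.034,-0.015,-0.012],0]]'

```text
time_s: 6.92
tcp_pos: [0.6093, -0.1861, 0.4805]
ee_rot: [[-0.802, 0.245, 0.544], [0.187, 0.969, -0.161], [-0.567, -0.028, -0.823]]
wrist_force: [-0.1, 0.7, -0.2]
gripper_width: 0.009
gripper_force: 0.0
```

>>> apply_moves --moves '[[[0.034,-0.015,-0.012],0],[[0,0,0],0]]'

```text
time_s: 7.08
tcp_pos: [0.5669, -0.1931, 0.4705]
ee_rot: [[-0.804, 0.247, 0.541], [0.189, 0.969, -0.161], [-0.564, -0.027, -0.825]]
wrist_force: [0.4, 0.3, 0.5]
gripper_width: 0.006
gripper_force: 0.0
```

```bash
python3 - <<'E'
from g import *
p,R=inch()
b=to(chw([-.15,0,.019]),p,R)
to(chw([-.10,0,.019]),b,R)
E
```

```text
t 7.0833 tcp [ 0.5669 -0.1931  0.4705] in channel [-0.3101  0.0181  0.1595] R in channel [[-0.012, 0.026, 1.0], [-0.01, 1.0, -0.026], [-1.0, -0.01, -0.012]] j [   1.7   -2.7   -7.7   12.9  -52.7 -110.4]
to [ 0.54   -0.2051  0.2588] tool delta [ 0.1387 -0.0126  0.1622] rows 6 each [0.0231, -0.0021, 0.027]
to [ 0.5678 -0.212   0.2178] tool delta [-0.0006  0.0013  0.05  ] rows 2 each [-0.0003, 0.0007, 0.025]
```

>>> apply_moves --moves '[[[0.035,-0.003,0.015],0],[[0.035,-0.003,0.015],0],[[0.035,-0.003,0.03],0],[[0.034,-0.003,0.03],0],[[0,0,0.035],0]]'

```text
time_s: 7.5
tcp_pos: [0.523, -0.1973, 0.294]
ee_rot: [[-0.806, 0.246, 0.539], [0.189, 0.969, -0.16], [-0.561, -0.027, -0.827]]
wrist_force: [0.1, 0.6, -0.1]
gripper_width: 0.003
gripper_force: 0.0
```

>>> apply_moves --moves '[[[0,0,0.035],0],[[0,0,0],0],[[0,0,0],0]]'

```text
time_s: 7.75
tcp_pos: [0.5485, -0.2036, 0.2672]
ee_rot: [[-0.805, 0.245, 0.54], [0.187, 0.969, -0.161], [-0.562, -0.029, -0.826]]
wrist_force: [0.8, 0.7, 1.1]
gripper_width: 0.005
gripper_force: 0.0
```

```bash
python3 - <<'E'
from g import *
from station import imaging
import pickle
p,R=inch()
to(chw([-.10,0,.019]),p,R)
S=imaging.capture("side");T=imaging.capture("top")
o=[]
P=chw([-.106,0,.019])
for c,(x0,y0) in((S,(290,90)),(T,(300,160))):
    cr=cv2.resize(c["frame"][y0:y0+110,x0:x0+80],None,fx=5,fy=5,interpolation=cv2.INTER_CUBIC)
    for X,col in((p,(0,0,255)),(P,(0,255,0))):
        u=np.round((proj(c,X)[0]-[x0,y0]+.5)*5).astype(int); cv2.circle(cr,tuple(map(int,u)),3,col,1)
    o.append(cr)
cv2.imwrite("pics/pre.png",np.hstack(o))
E
```

```text
t 7.75 tcp [ 0.5485 -0.2036  0.2672] in channel [-0.1524  0.0035  0.0303] R in channel [[-0.014, 0.026, 1.0], [-0.012, 1.0, -0.027], [-1.0, -0.012, -0.013]] j [  -1.4    1.2  -36.5   24.7  -20.8 -123.1]
to [ 0.5678 -0.212   0.2178] tool delta [ 0.0106 -0.002   0.0527] rows 2 each [0.0053, -0.001, 0.0263]
```

View pics/pre.png

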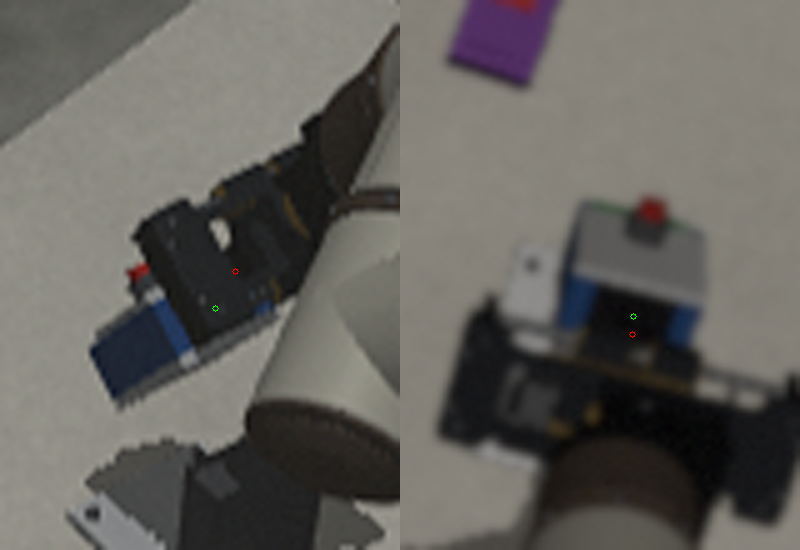

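The fingertips (red mark) sit about 45 mm behind the hole (green mark), in line with the channel. Next I'll go in and watch the force.

>>> apply_moves --moves '[[[0.0055,-0.001,0.01],0],[[0.0055,-0.001,0.01],0],[[0,-0.001,0.01],0],[[0,0,0],0]]'

```text
time_s: 8.18
tcp_pos: [0.5553, -0.2095, 0.2387]
ee_rot: [[-0.803, 0.246, 0.543], [0.187, 0.969, -0.161], [-0.566, -0.028, -0.824]]
wrist_force: [0.0, 1.7, -0.1]
gripper_width: 0.008
gripper_force: 0.0
```

>>> apply_moves --moves '[[[0,0,0.008],0],[[0,0,0.008],0],[[0,0,0],0]]'

```text
time_s: 8.43
tcp_pos: [0.5643, -0.2121, 0.2261]
ee_rot: [[-0.803, 0.246, 0.544], [0.187, 0.969, -0.162], [-0.566, -0.028, -0.824]]
wrist_force: [0.9, 0.0, -0.0]
gripper_width: 0.007
gripper_force: 0.0
```

```bash
python3 -c "
from g import *
inch()"
```

```text
t 8.4333 tcp [ 0.5643 -0.2121  0.2261] in channel [-0.1087 -0.001   0.0209] R in channel [[-0.009, 0.026, 1.0], [-0.012, 1.0, -0.026], [-1.0, -0.012, -0.008]] j [  -5.     5.4  -41.9   37.1  -10.9 -133.4]
```

>>> apply_moves --moves '[[[0.001,0.001,0.005],0],[[0,0,0.005],0],[[0,0,0],0]]'

```text
time_s: 8.68
tcp_pos: [0.5691, -0.2132, 0.2187]
ee_rot: [[-0.804, 0.246, 0.542], [0.188, 0.969, -0.16], [-0.564, -0.027, -0.825]]
wrist_force: [-0.8, -0.5, 0.6]
gripper_width: 0.004
gripper_force: 0.3
```

>>> apply_moves --moves '[[[0,0,0.004],0],[[0,0,0.004],0],[[0,0,0],0]]'

```text
time_s: 8.93
tcp_pos: [0.5733, -0.215, 0.2134]
ee_rot: [[-0.807, 0.245, 0.537], [0.189, 0.969, -0.157], [-0.559, -0.025, -0.829]]
wrist_force: [-2.2, -1.0, 2.0]
gripper_width: 0.005
gripper_force: 1.3
```

>>> apply_moves --moves '[[[0,0,0.004],0],[[0,0,0.004],0],[[0,0,0],0]]'

```text
time_s: 9.18
tcp_pos: [0.5782, -0.2168, 0.2089]
ee_rot: [[-0.81, 0.244, 0.534], [0.19, 0.97, -0.154], [-0.555, -0.024, -0.831]]
wrist_force: [-1.7, 0.2, 0.9]
gripper_width: 0.006
gripper_force: 0.6
```

```bash
python3 -c "
from g import *
inch()"
```

```text
t 9.1833 tcp [ 0.5782 -0.2168  0.2089] in channel [-0.0863 -0.0022  0.023 ] R in channel [[-0.022, 0.021, 1.0], [-0.01, 1.0, -0.021], [-1.0, -0.011, -0.022]] j [  -5.9    8.2  -41.2   38.    -9.2 -133.7]
```

>>> apply_moves --moves '[[[0.002,0,0.004],0],[[0.001,0,0.004],0],[[0,0,0.004],0],[[0,0,0],0]]'

```text
time_s: 9.52
tcp_pos: [0.5832, -0.219, 0.2021]
ee_rot: [[-0.813, 0.24, 0.53], [0.19, 0.97, -0.149], [-0.55, -0.02, -0.835]]
wrist_force: [-1.1, 1.2, -0.1]
gripper_width: 0.007
gripper_force: 0.5
```

```bash
python3 -c "
from g import *
inch()"
```

```text
t 9.5167 tcp [ 0.5832 -0.219   0.2021] in channel [-0.0776 -0.003   0.0236] R in channel [[-0.028, 0.016, 0.999], [-0.011, 1.0, -0.017], [-1.0, -0.012, -0.028]] j [  -5.9    9.3  -40.3   36.    -9.1 -131.7]
```

>>> apply_moves --moves '[[[0.001,0.001,0.004],0],[[0.001,0,0.004],0],[[0,0,0.003],0],[[0,0,0],0]]'

```text
time_s: 9.85
tcp_pos: [0.5879, -0.2205, 0.1954]
ee_rot: [[-0.817, 0.239, 0.525], [0.191, 0.971, -0.144], [-0.544, -0.017, -0.839]]
wrist_force: [-1.8, 0.8, 1.4]
gripper_width: 0.004
gripper_force: 0.8
```

```bash
python3 - <<'E'
from g import *
from station import imaging,models
inch()
S=imaging.capture("side")
d=models.cut_out(S,"module"); print([(np.round(np.array(x["extent"])*[560,420,560,420]).tolist(),x["confidence"]) for x in d])
o=[]
cr=cv2.resize(S["frame"][120:200,280:360],None,fx=7,fy=7,interpolation=cv2.INTER_CUBIC)
cr0=cr.copy()
for e in(.03,.04,.045,.05):
    for z in(0,.036):
        uv=[np.round((proj(S,chw([e,y,z]))[0]-[280,120]+.5)*7).astype(int) for y in(-.03,.03)]
        cv2.line(cr,tuple(map(int,uv[0])),tuple(map(int,uv[1])),(0,255,255) if e in(.04,.045) else (255,0,255),1)
cv2.imwrite("pics/push.png",cr)
E
```

```text
t 9.85 tcp [ 0.5879 -0.2205  0.1954] in channel [-0.0693 -0.0034  0.0237] R in channel [[-0.035, 0.013, 0.999], [-0.011, 1.0, -0.013], [-0.999, -0.011, -0.035]] j [  -5.9   10.3  -39.4   34.4   -9.1 -130.2]
[([255.0, 156.0, 26.0, 33.0], 0.71), ([214.0, 235.0, 84.0, 73.0], 0.56)]
```

View pics/push.png

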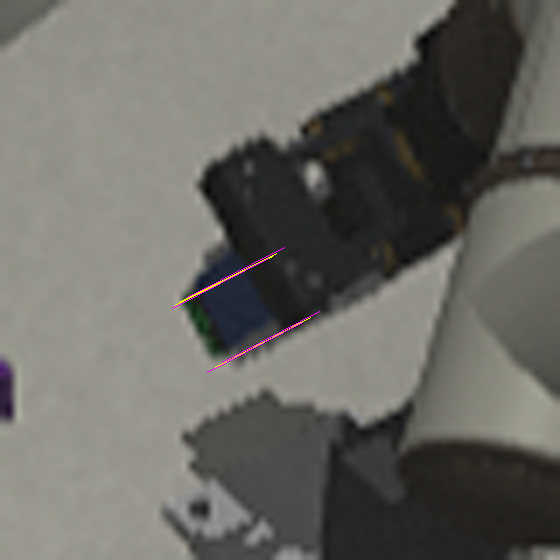

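>>> apply_moves --moves '[[[0.001,0,0.0025],0],[[0,0,0],0]]'

```text
time_s: 10.12
tcp_pos: [0.5884, -0.221, 0.1942]
ee_rot: [[-0.817, 0.238, 0.525], [0.191, 0.971, -0.143], [-0.544, -0.016, -0.839]]
wrist_force: [-1.8, 2.9, 2.3]
gripper_width: 0.008
gripper_force: 1.5
```

```bash
python3 - <<'E'
from g import *
inch()
E
```

```text
t 10.1167 tcp [ 0.5884 -0.221   0.1942] in channel [-0.068  -0.0038  0.0236] R in channel [[-0.036, 0.012, 0.999], [-0.011, 1.0, -0.013], [-0.999, -0.011, -0.036]] j [  -5.9   10.5  -39.3   33.9   -9.1 -129.7]
```

>>> apply_moves --moves '[[[0,0.001,-0.01],0],[[0,0,-0.015],0],[[0,0,-0.02],0],[[0,0,-0.025],0],[[0,0,-0.035],0]]'

```text
time_s: 10.53
tcp_pos: [0.532, -0.2051, 0.2799]
ee_rot: [[-0.821, 0.24, 0.519], [0.193, 0.971, -0.143], [-0.538, -0.017, -0.843]]
wrist_force: [-0.7, -1.2, 0.3]
gripper_width: 0.007
gripper_force: 0.0
```

>>> apply_moves --moves '[[[0,0,-0.04],0],[[0,0,-0.04],0],[[0,0,-0.04],0],[[0,0,-0.04],0],[[0,0,0],0]]' --hand 0.087

```text
time_s: 10.95
tcp_pos: [0.4489, -0.1825, 0.4264]
ee_rot: [[-0.809, 0.238, 0.537], [0.19, 0.971, -0.145], [-0.556, -0.015, -0.831]]
wrist_force: [0.8, 0.2, 0.5]
gripper_width: 0.298
gripper_force: 0.0
```

```bash
python3 - <<'E'
from g import *
from station import imaging,models
inch()
T=imaging.capture("top");S=imaging.capture("side")
import pickle; pickle.dump((S,T),open("st2.pkl","wb"))
f=T["frame"].astype(int); x0,y0=320,170
g=(f[...,1]-np.maximum(f[...,0],f[...,2])); m=np.zeros_like(g); m[y0:240,320:380]=g[y0:240,320:380]; ys,xs=np.nonzero(m>8); print(len(xs),xs.min(),xs.max(),ys.min(),ys.max())
for e in(.01,.04,.0425,.045):
  print(e,[np.round(proj(T,chw([e,y,z]))[0],1).tolist() for y in(-.03,.03) for z in(0,.036)])
k=8
cr=cv2.resize(T["frame"][y0:y0+70,x0:x0+70],None,fx=k,fy=k,interpolation=cv2.INTER_CUBIC)
for e,c in((.03,(255,0,255)),(.0425,(0,255,255)),(.055,(255,0,255))):
        uv=[np.round((proj(T,chw([e,y,.036]))[0]-[x0,y0]+.5)*k).astype(int) for y in(-.03,.03)]
        cv2.line(cr,tuple(map(int,uv[0])),tuple(map(int,uv[1])),c,1)
cv2.imwrite("pics/nose.png",cr)
E
```

```text
t 10.95 tcp [ 0.4489 -0.1825  0.4264] in channel [-3.412e-01  1.000e-04  3.830e-02] R in channel [[-0.021, 0.011, 1.0], [-0.01, 1.0, -0.011], [-1.0, -0.01, -0.021]] j [   3.5  -15.1  -23.5   13.4  -50.  -112.8]
19 340 356 197 201
0.01 [[353.9, 213.6], [357.2, 203.7], [335.6, 208.8], [338.6, 198.9]]
0.04 [[353.9, 209.5], [357.1, 199.7], [335.8, 204.9], [338.8, 195.1]]
0.0425 [[353.9, 209.2], [357.1, 199.4], [335.8, 204.6], [338.9, 194.7]]
0.045 [[353.9, 208.9], [357.1, 199.1], [335.9, 204.2], [338.9, 194.4]]
```

View pics/nose.png

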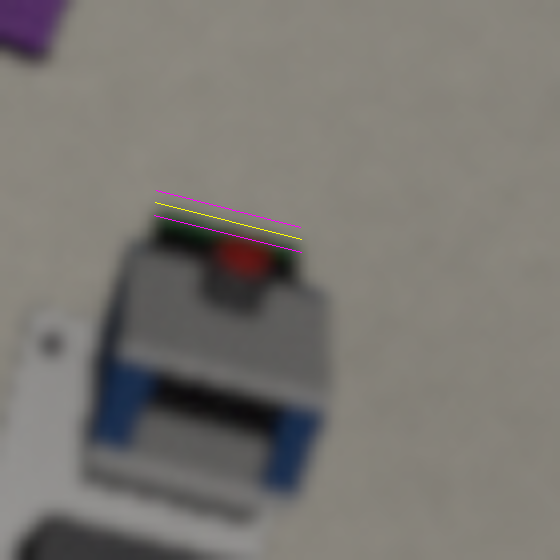

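```bash
python3 - <<'E'
from g import *
import pickle
_,T0=pickle.load(open("st.pkl","rb")); _,T1=pickle.load(open("st2.pkl","rb"))
es=np.arange(-.06,.12,.004)
for T in(T0,T1):
    P=[]
    for y in(.016,.019,.022,.025):
        uv=np.array([proj(T,chw([e,y,.036]))[0] for e in es]).astype(np.float32)
        P.append(cv2.remap(T["frame"],uv[:,0][:,None],uv[:,1][:,None],cv2.INTER_LINEAR)[:,0])
    P=np.mean(P,0); print("green/red",[(int(e*1000),int(a[1]),int(a[2])) for e,a in zip(es,P)])
E
```

```text
green/red [(-60, 88, 89), (-55, 88, 89), (-51, 88, 89), (-47, 88, 88), (-43, 88, 88), (-39, 88, 88), (-35, 87, 88), (-31, 87, 88), (-27, 87, 88), (-23, 87, 88), (-19, 87, 87), (-15, 87, 85), (-11, 86, 81), (-7, 84, 76), (-3, 85, 74), (0, 90, 80), (4, 99, 91), (8, 109, 105), (12, 118, 117), (16, 124, 125), (20, 127, 129), (24, 129, 132), (28, 130, 133), (32, 129, 133), (36, 129, 132), (40, 129, 133), (44, 129, 133), (48, 129, 133), (52, 130, 133), (56, 130, 133), (60, 129, 133), (64, 129, 133), (68, 129, 132), (72, 129, 132), (76, 129, 132), (80, 129, 132), (84, 129, 132), (88, 129, 133), (92, 130, 133), (96, 130, 134), (100, 131, 134), (104, 131, 134), (108, 131, 135), (112, 132, 135), (116, 132, 136)]
green/red [(-60, 91, 91), (-55, 90, 91), (-51, 90, 91), (-47, 91, 91), (-43, 90, 91), (-39, 90, 91), (-35, 90, 91), (-31, 90, 90), (-27, 90, 91), (-23, 90, 91), (-19, 89, 90), (-15, 85, 87), (-11, 80, 80), (-7, 70, 71), (-3, 57, 58), (0, 43, 45), (4, 31, 32), (8, 23, 22), (12, 21, 17), (16, 25, 17), (20, 35, 23), (24, 49, 33), (28, 65, 49), (32, 80, 67), (36, 96, 87), (40, 109, 104), (44, 119, 118), (48, 126, 127), (52, 130, 132), (56, 132, 135), (60, 133, 136), (64, 133, 136), (68, 132, 136), (72, 132, 136), (76, 132, 135), (80, 132, 136), (84, 133, 136), (88, 133, 136), (92, 133, 137), (96, 134, 137), (100, 134, 138), (104, 134, 138), (108, 135, 138), (112, 135, 138), (116, 135, 139)]
```

>>> apply_moves --moves '[[[0.03,0.015,-0.02],0],[[0.03,0.015,-0.02],0],[[0.03,0.015,-0.02],0],[[0.03,0.015,-0.02],0],[[0.03,0,-0.02],0]]'

```text
time_s: 11.47
tcp_pos: [0.3127, -0.0888, 0.4161]
ee_rot: [[-0.824, 0.238, 0.514], [0.19, 0.971, -0.144], [-0.534, -0.021, -0.845]]
wrist_force: [-1.6, 2.4, 0.8]
gripper_width: 0.771
gripper_force: 0.0
```

>>> apply_moves --moves '[[[0.03,0,-0.02],0],[[0.03,0,-0.02],0],[[0.03,0,-0.02],0],[[0.03,0,-0.02],0],[[0.03,0,-0.02],0]]'

```text
time_s: 11.88
tcp_pos: [0.3093, -0.073, 0.4138]
ee_rot: [[-0.778, 0.266, 0.569], [0.201, 0.964, -0.177], [-0.595, -0.024, -0.803]]
wrist_force: [-0.2, -0.5, -0.5]
gripper_width: 0.993
gripper_force: 0.0
```

```bash
python3 - <<'E'
from g import *
inch()
E
```

```text
t 11.8833 tcp [ 0.3093 -0.073   0.4138] in channel [-0.4237  0.0728 -0.1015] R in channel [[0.026, 0.035, 0.999], [0.008, 0.999, -0.035], [-1.0, 0.008, 0.026]] j [  63.   -42.3  -44.    36.3  -82.8 -170.9]
```

>>> apply_moves --moves '[[[-0.03,0,0.022],0],[[-0.03,0,0.022],0],[[-0.03,0,0.022],0],[[-0.03,0,0.022],0],[[-0.03,0,0.022],0]]'

```text
time_s: 12.3
tcp_pos: [0.4412, -0.0926, 0.4135]
ee_rot: [[-0.79, 0.239, 0.564], [0.181, 0.971, -0.157], [-0.585, -0.022, -0.811]]
wrist_force: [-0.9, 1.7, 1.6]
gripper_width: 0.997
gripper_force: 0.0
```

>>> apply_moves --moves '[[[-0.02,0,0.03],0],[[-0.02,0,0.03],0],[[0,0,0],0]]'

```text
time_s: 12.55
tcp_pos: [0.5082, -0.1103, 0.3824]
ee_rot: [[-0.796, 0.244, 0.553], [0.185, 0.969, -0.161], [-0.576, -0.026, -0.817]]
wrist_force: [0.2, -0.8, 0.0]
gripper_width: 0.999
gripper_force: 0.0
```

```bash
python3 - <<'E'
from g import *
inch()
E
```

```text
t 12.55 tcp [ 0.5082 -0.1103  0.3824] in channel [-0.2821  0.0844  0.0459] R in channel [[0.003, 0.024, 1.0], [-0.012, 1.0, -0.024], [-1.0, -0.012, 0.003]] j [  14.4  -10.9  -31.6   26.5  -41.1 -133.8]
```

>>> apply_moves --moves '[[[0.0325,-0.003,0.0175],0],[[0.0325,-0.003,0.0175],0],[[0.0325,-0.003,0.0175],0],[[0.0325,-0.003,0.0175],0],[[0,0,0],0]]'

```text
time_s: 12.97
tcp_pos: [0.4247, -0.1113, 0.2395]
ee_rot: [[-0.807, 0.243, 0.538], [0.182, 0.97, -0.164], [-0.561, -0.034, -0.827]]
wrist_force: [-2.4, -1.2, -2.9]
gripper_width: 1.002
gripper_force: 0.0
```

>>> apply_moves --moves '[[[0.03,0,-0.02],0],[[0.03,0,-0.02],0],[[0.03,0,-0.02],0]]'

```text
time_s: 13.22
tcp_pos: [0.3403, -0.087, 0.2683]
ee_rot: [[-0.8, 0.244, 0.548], [0.189, 0.97, -0.156], [-0.569, -0.021, -0.822]]
wrist_force: [-0.6, 2.2, 2.3]
gripper_width: 1.0
gripper_force: 0.0
```

```bash
python3 - <<'E'
from g import *
inch()
E
```

```text
t 13.2167 tcp [ 0.3403 -0.087   0.2683] in channel [-0.2853  0.0666 -0.1577] R in channel [[-0.005, 0.019, 1.0], [-0.009, 1.0, -0.019], [-1.0, -0.009, -0.005]] j [  31.6  -30.8  -61.1   39.2  -41.7 -161.1]
```

>>> apply_moves --moves '[[[0.03,0,-0.01],0],[[0.03,0,-0.01],0],[[0.03,0,-0.01],0],[[0.03,0,-0.01],0]]'

```text
time_s: 13.55
tcp_pos: [0.2886, -0.0784, 0.2712]
ee_rot: [[-0.823, 0.226, 0.522], [0.185, 0.974, -0.129], [-0.538, -0.01, -0.843]]
wrist_force: [-0.3, 0.6, 0.7]
gripper_width: 1.003
gripper_force: 0.0
```

```bash
python3 - <<'E'
from g import *
inch()
E
```

```text
t 13.55 tcp [ 0.2886 -0.0784  0.2712] in channel [-0.3176  0.0626 -0.1987] R in channel [[-0.043, -0.001, 0.999], [-0.018, 1.0, -0.0], [-0.999, -0.018, -0.043]] j [  64.9  -46.7  -61.    33.7  -72.  -177.4]
```

```bash
cat > kin.py <<'E'
from h import *
from scipy.spatial.transform import Rotation as Ro
LIM=np.array([[-179.8,179.8],[-69.2,118.1],[-61.2,80.6],[-181.2,117.6],[-171.1,-9.2],[-177.4,177.4]])
def fk(j,v,s4=1,s6=1):
    j=np.radians(j); E=lambda a,t: Ro.from_euler(a,t).as_matrix()
    R=E('z',j[0]); p=R@[v[0],v[1],v[2]]
    R=R@E('y',j[1]); p=p+R@[v[3],0,v[4]]
    R=R@E('y',-j[2]); p=p+R@[v[5],0,v[6]]
    R=R@E('x',s4*j[3])@E('y',-j[4]); R=R@E('x',s6*j[5]); p=p+R@[v[7],0,0]
    # tool: z_t along x
    R=R@E('x',v[8])@np.array([[0,0,1],[0,1,0],[-1,0,0]])
    return p,R
D=[([-61.844,22.09,.378,-.028,-68.411,-14.816],[.144,-.608,.221],[[-.973,-.231,-.001],[-.231,.973,.002],[0,.002,-1]]),
([5.6,47.3,80.6,12.2,-90.7,-105.5],[.9275,-.1309,.5512],[[-.803,.244,.544],[.187,.969,-.159],[-.566,-.025,-.824]]),
([1.7,-2.7,-7.7,12.9,-52.7,-110.4],[.5669,-.1931,.4705],[[-.804,.247,.541],[.189,.969,-.161],[-.564,-.027,-.825]]),
([-5,5.4,-41.9,37.1,-10.9,-133.4],[.5643,-.2121,.2261],[[-.803,.246,.544],[.187,.969,-.162],[-.566,-.028,-.824]]),
([-5.9,10.5,-39.3,33.9,-9.1,-129.7],[.5884,-.221,.1942],[[-.817,.238,.525],[.191,.971,-.143],[-.544,-.016,-.839]]),
([3.5,-15.1,-23.5,13.4,-50,-112.8],[.4489,-.1825,.4264],[[-.809,.238,.537],[.19,.971,-.145],[-.556,-.015,-.831]]),
([63,-42.3,-44,36.3,-82.8,-170.9],[.3093,-.073,.4138],[[-.778,.266,.569],[.201,.964,-.177],[-.595,-.024,-.803]]),
([14.4,-10.9,-31.6,26.5,-41.1,-133.8],[.5082,-.1103,.3824],[[-.796,.244,.553],[.185,.969,-.161],[-.576,-.026,-.817]]),
([31.6,-30.8,-61.1,39.2,-41.7,-161.1],[.3403,-.087,.2683],[[-.8,.244,.548],[.189,.97,-.156],[-.569,-.021,-.822]]),
([64.9,-46.7,-61,33.7,-72,-177.4],[.2886,-.0784,.2712],[[-.823,.226,.522],[.185,.974,-.129],[-.538,-.01,-.843]])]
def fit():
    best=None
    for s4 in(1,-1):
        for s6 in(1,-1):
            for o in(0,1.57,3.14,-1.57):
                f=lambda v:np.hstack([np.hstack([fk(j,v,s4,s6)[0]-p,.3*(fk(j,v,s4,s6)[1]-np.array(R)).ravel()]) for j,p,R in D])
                s=least_squares(f,[0,-.16,.3,0,.4,.4,0,.2,o])
                if best is None or s.cost<best[0]: best=(s.cost,s.x,s4,s6,s.fun)
    return best
E
python3 - <<'E'
from kin import *
import pickle
b=fit(); print(b[0],np.round(b[1],4),b[2:4],np.abs(b[4]).max()); pickle.dump(b[1:4],open("kin.pkl","wb"))
E
```

```text
0.0038605059010661334 [ 0.0018 -0.1387  0.1867  0.0361  0.5485  0.3894  0.0459  0.3172 -1.5709] (-1, -1) 0.041787591094130244
```

```bash
python3 - <<'E'
import re
s=open("kin.py").read()
s=s.replace("R=R@E('y',-j[2]); p=p+R@[v[5],0,v[6]]","R=R@E('y',-j[2]); p=p+R@[v[5],0,v[6]]\n    R=R@E('x',s4*j[3]); p=p+R@[v[12],v[10],v[11]]").replace("R=R@E('x',s4*j[3])@E('y',-j[4]); R","R=R@E('y',-j[4]); p=p+R@[0,0,v[9]]; R").replace(".2,o]",".2,o,0,0,0,0]")
open("kin.py","w").write(s)
E
python3 - <<'E'
from kin import *
import pickle
b=fit(); print(b[0],np.round(b[1],4),b[2:4],np.abs(b[4]).max()); pickle.dump(b[1:4],open("kin.pkl","wb"))
print(np.round(np.abs(b[4]).reshape(len(D),12).max(1),4))
E
```

```text
1.5110740635011132e-06 [-2.00000e-04  7.00000e-04  1.59300e-01 -3.00000e-04  5.65100e-01
  3.37663e+01  9.00000e-04  3.06100e-01  4.71230e+00  7.00000e-04
 -1.60400e-01 -6.00000e-04 -3.33446e+01] (-1, -1) 0.0005797252462994285
[0.0002 0.0004 0.0003 0.0004 0.0002 0.0003 0.0003 0.0006 0.0003 0.0002]
```

```bash
cat > sim.py <<'E'
from kin import *
import pickle
v,s4,s6=pickle.load(open("kin.pkl","rb"))
F=lambda j:fk(j,v,s4,s6)
ST=np.array([159.86,159.86,180,180,180,180])*.7/12
def ik(P,R,j0,w,step=None):
    def f(j):
        p,r=F(j); return np.hstack([p-P,w*Ro.from_matrix(R.T@r).as_rotvec(),1e-5*(j-j0)/57])
    lo,hi=LIM[:,0],LIM[:,1]
    if step is not None: lo=np.maximum(lo,j0-step); hi=np.minimum(hi,j0+step)
    s=least_squares(f,np.clip(j0,lo+1e-6,hi-1e-6),bounds=(lo,hi)); return s.x,np.linalg.norm(s.fun[:3]),np.degrees(np.linalg.norm(s.fun[3:6]/w))
def row(j,d,t,w):
    p,R=F(j); P=p+R@np.array(d); T=R@Ro.from_euler('z',t,degrees=True).as_matrix()
    return ik(P,T,j,w,ST)[0]
def show(j):
    p,R=F(j); return np.round(p,3),np.round(R[:,2],3),np.round(R[:,1],3),np.round(j,1)
E
python3 - <<'E'
from sim import *
R=np.array([[-.971,.239,0],[.239,.971,0],[0,0,-1.]])
for w in(.1,.3,1.):
    j,*_=ik(np.array([.7875,-.1979,.4031]),R,np.array([-5,40,30,0,-80,-100.]),w); print("w",w,show(j))
    for n,(d,t) in enumerate([((-.04,0,0),0)]*6+[((-.04,0,-.02),0)]*10):
        j=row(j,d,t,w)
        if n in(2,5,10,15): print(n,show(j)[:3])
E
```

```text
w 0.1 (array([ 0.787, -0.198,  0.403]), array([ 0., -0., -1.]), array([ 0.239,  0.971, -0.   ]), array([  -2.8,   45.5,   66.9,    0. , -111.3, -101.1]))
2 (array([ 0.895, -0.224,  0.407]), array([ 0.265, -0.085, -0.961]), array([ 0.241,  0.97 , -0.019]))
5 (array([ 0.993, -0.248,  0.447]), array([ 0.562, -0.177, -0.808]), array([ 0.25 ,  0.967, -0.038]))
10 (array([ 1.037, -0.249,  0.65 ]), array([ 0.869, -0.271, -0.413]), array([ 0.273,  0.96 , -0.057]))
15 (array([ 0.988, -0.222,  0.857]), array([ 0.953, -0.299, -0.045]), array([ 0.296,  0.953, -0.063]))
w 0.3 (array([ 0.787, -0.198,  0.403]), array([ 0., -0., -1.]), array([ 0.239,  0.971, -0.   ]), array([  -2.8,   45.5,   66.9,    0. , -111.3, -101.1]))
2 (array([ 0.865, -0.217,  0.383]), array([ 0.138, -0.044, -0.989]), array([ 0.24 ,  0.971, -0.01 ]))
5 (array([ 0.931, -0.233,  0.378]), array([ 0.314, -0.099, -0.944]), array([ 0.242,  0.97 , -0.021]))
10 (array([ 0.978, -0.24 ,  0.502]), array([ 0.602, -0.188, -0.776]), array([ 0.251,  0.967, -0.039]))
15 (array([ 0.975, -0.231,  0.657]), array([ 0.798, -0.247, -0.55 ]), array([ 0.264,  0.963, -0.05 ]))
w 1.0 (array([ 0.787, -0.198,  0.403]), array([ 0., -0., -1.]), array([ 0.239,  0.971, -0.   ]), array([  -2.8,   45.5,   66.9,    0. , -111.3, -101.1]))
2 (array([ 0.838, -0.21 ,  0.362]), array([ 0.02 , -0.007, -1.   ]), array([ 0.239,  0.971, -0.002]))
5 (array([ 0.87 , -0.218,  0.318]), array([ 0.047, -0.015, -0.999]), array([ 0.239,  0.971, -0.003]))
10 (array([ 0.881, -0.219,  0.334]), array([ 0.102, -0.032, -0.994]), array([ 0.239,  0.971, -0.007]))
15 (array([ 0.887, -0.219,  0.358]), array([ 0.159, -0.05 , -0.986]), array([ 0.24 ,  0.971, -0.01 ]))
```

```bash
python3 - <<'E'
from sim import *
from g import q,Rc,chw
from station import r
s=r.sense(); j0=np.array(s["joints"]); R0=np.array(s["ee_rot"]); print(show(j0))
h=Rz(q[2])
phi=np.radians(40)
z=h@[-np.sin(phi),0,-np.cos(phi)]; 
for sg in(1,-1):
    y=sg*h@np.array([0,1,0]); R=np.c_[np.cross(y,z),y,z]
    P=chw([.025,0,.018])+.0187*z
    for P2 in(P,P-z*.08): 
        b=min((ik(P2,R,np.array([-14,40,a,0,-100,g])*1.,.6) for a in(0,-40) for g in(-150,-60,0,60,150)),key=lambda o:o[1]+o[2]); print("grip",sg,np.round(P2,3),np.round(b[0],1),b[1:])
def tilt(R): 
    t=h.T@R[:,2]; return np.round(np.degrees([np.arctan2(t[0],-t[2]),np.arcsin(t[1])]),1)
for u in(.25,.35,.45):
  for lat in(-.16,-.08,0):
    for zz in(.22,.3,.45):
      P=h@[u,lat,0]+[0,0,zz]
      b=min((ik(P,R0,np.array([a,-20,-40,0,-40,g])*1.,.6) for a in(-14,15) for g in(-130,-100)),key=lambda o:o[1]+o[2])
      if b[1]>.003: print(u,lat,zz,"unreach",round(b[1],3),round(b[2],1)); continue
      j=b[0]; o=[]
      for n in range(24):
        Rj=F(j)[1]; d=Rj.T@(h@[-.03,0,-.02 if n<0 else 0]); j=row(j,d,0,.6)
        if n in(7,15,23): o.append((tilt(F(j)[1]).tolist(),np.round(F(j)[0],2).tolist()))
      print(u,lat,zz,o,np.round(j))
E
```

```text
(array([ 0.289, -0.078,  0.271]), array([ 0.522, -0.129, -0.843]), array([ 0.226,  0.974, -0.01 ]), array([  64.9,  -46.7,  -61. ,   33.7,  -72. , -177.4]))
grip 1 [ 0.625 -0.226  0.101] [  -7.9   53.6   33.    -4.1 -109.1  -96. ] (np.float64(3.467139591337745e-10), np.float64(1.778350603949039e-08))
grip 1 [ 0.675 -0.239  0.162] [  -8.2   58.2   51.5   -4.4 -123.1  -96.8] (np.float64(8.808101327015303e-10), np.float64(3.485356894975492e-08))
grip -1 [ 0.625 -0.226  0.101] [  -7.9   53.6   33.    -4.1 -109.1   84. ] (np.float64(3.3163925515810316e-10), np.float64(1.5747904074017665e-08))
grip -1 [ 0.675 -0.239  0.162] [  -8.2   58.2   51.5   -4.4 -123.1   83.2] (np.float64(8.513485087447247e-10), np.float64(3.2584812124798714e-08))
0.25 -0.16 0.22 [([32.0, -0.6], [-0.01, -0.15, 0.22]), ([24.8, -4.2], [-0.1, -0.06, 0.27]), ([16.6, -5.7], [-0.18, -0.02, 0.34])] [ -45.  -69.  -28.   -4. -114.  -62.]
0.25 -0.16 0.3 [([32.5, -0.0], [-0.03, -0.16, 0.3]), ([26.1, -3.0], [-0.14, -0.07, 0.37]), ([20.9, -3.8], [-0.3, -0.02, 0.46])] [ -28.  -69.   -1.   -2. -137.  -78.]
0.25 -0.16 0.45 [([32.5,
[... 2416 characters left out ...]
), ([25.2, -0.2], [-0.13, -0.06, 0.36])] [ -30.  -69.  -26.   -7. -109.  -77.]
0.45 -0.08 0.45 [([31.3, 1.3], [0.21, -0.17, 0.45]), ([30.6, 2.8], [-0.01, -0.15, 0.45]), ([29.5, 2.4], [-0.23, -0.09, 0.47])] [ -15.  -69.   -3.   -4. -126.  -90.]
0.45 0 0.22 [([28.7, 1.2], [0.27, -0.09, 0.25]), ([23.2, 4.6], [0.18, -0.15, 0.25]), ([22.6, 5.9], [-0.04, -0.12, 0.25])] [-13. -68. -44.  -6. -91. -89.]
0.45 0 0.3 [([30.4, 0.7], [0.28, -0.09, 0.3]), ([24.4, 3.3], [0.22, -0.14, 0.29]), ([23.0, 5.6], [0.0, -0.14, 0.29])] [-13. -60. -40.  -5. -87. -89.]
0.45 0 0.45 [([30.2, 0.5], [0.28, -0.08, 0.45]), ([23.4, 2.1], [0.23, -0.12, 0.45]), ([20.6, 5.4], [0.05, -0.15, 0.45])] [-12. -46. -18.  -5. -97. -91.]
```

```bash
cat > plan.py <<'E'
from sim import *
from g import q
h=Rz(q[2])
def tilt(R):
    t=h.T@R[:,2]; return np.round(np.degrees([np.arctan2(t[0],-t[2]),np.arcsin(t[1])]),1).tolist(),np.round(np.degrees(np.arcsin(h.T@R[:,1]))[[0,2]],1).tolist()
def seg(j,P,w=.6):
    p,R=F(j); d=R.T@(np.array(P)-p); n=int(np.ceil(np.linalg.norm(d)/.041)); 
    for _ in range(n): j=row(j,d/n,0,w)
    print("seg",n,"x",np.round(d/n,4).tolist(),"->",show(j)[0],"wrist xy",np.round((F(j)[0]-.306*F(j)[1][:,2]),2),tilt(F(j)[1]),np.round(j,0)); return j
E
python3 - <<'E'
from plan import *
from station import r
j=np.array(r.sense()["joints"])
j=seg(j,[.50,.0,.45])
for _ in range(26): j=row(j,[0,0,0],-6.9,.6)
print(show(j)[0],tilt(F(j)[1]),np.round(j))
for P in([.45,.3,.5],[.2,.55,.5],[-.1,.58,.5],[-.4,.45,.5],[-.55,.32,.5],[-.70,.34,.45]): j=seg(j,P)
for n in range(60):
    p,R=F(j); d=R.T@(h@[-.04,0,.0]); j=row(j,d,0,.6)
    if n%6==5: print(n,show(j)[0],tilt(F(j)[1]),np.round(j))
E
```

```text
seg 8 x [-0.032, 0.0153, -0.0064] -> [0.49  0.006 0.451] wrist xy [0.33 0.05 0.71] ([32.8, -0.1], [-0.8, -0.7]) [  33.  -13.  -23.   28.  -59. -146.]
[0.49  0.006 0.451] ([32.8, -0.1], [0.3, 0.4]) [ 33. -13. -23.  28. -59.  33.]
seg 8 x [-0.008, -0.0345, -0.0126] -> [0.45 0.3  0.5 ] wrist xy [0.29 0.34 0.76] ([32.8, -0.1], [0.3, 0.4]) [ 67.  -0.  -8.  33. -79.   4.]
seg 9 x [-0.0281, -0.0204, -0.0183] -> [0.2  0.55 0.5 ] wrist xy [0.04 0.59 0.76] ([32.8, -0.1], [0.3, 0.4]) [100.  15.  12.  30. -99. -22.]
seg 8 x [-0.0314, 0.0052, -0.0202] -> [-0.1   0.58  0.5 ] wrist xy [-0.26  0.62  0.76] ([32.8, -0.1], [0.3, 0.4]) [ 125.   25.   28.   23. -117.  -43.]
seg 8 x [-0.0275, 0.0246, -0.0175] -> [-0.4   0.45  0.5 ] wrist xy [-0.56  0.49  0.76] ([32.8, -0.1], [0.3, 0.4]) [ 151.   36.   50.   12. -136.  -68.]
seg 5 x [-0.0195, 0.0323, -0.0123] -> [-0.55  0.32  0.5 ] wrist xy [-0.71  0.36  0.76] ([32.7, -0.1], [0.3, 0.3]) [ 165.   48.   79.    1. -154.  -87.]
seg 4 x [-0.0385, 0.0039, -0.01] -> [-0.633  0.31   0.404] wrist xy [-0.79  0.34  0.67] ([30.9, 0.9], [0.9, -0.6]) [ 167.   55.   81. 
[... 214 characters left out ...]
308  0.175] ([11.4, 6.5], [3.1, -6.0]) [ 172.   68.   81.    6. -114.  -91.]
23 [-0.897  0.314  0.122] ([2.9, 7.9], [3.3, -7.8]) [ 173.   72.   81.    8. -103.  -92.]
29 [-0.957  0.321  0.077] ([-6.1, 9.0], [3.3, -9.4]) [173.  75.  81.  10. -91. -93.]
35 [-1.015  0.329  0.042] ([-15.3, 9.7], [3.0, -10.9]) [174.  78.  81.  12. -79. -94.]
41 [-1.067  0.338  0.014] ([-24.5, 10.1], [2.6, -12.2]) [174.  81.  81.  14. -67. -96.]
47 [-1.113  0.345 -0.007] ([-33.4, 10.1], [1.9, -13.3]) [174.  84.  81.  18. -56. -98.]
53 [-1.152  0.35  -0.02 ] ([-41.8, 9.9], [1.2, -14.3]) [ 174.   87.   81.   22.  -45. -101.]
59 [-1.183  0.353 -0.027] ([-49.5, 9.7], [0.4, -15.1]) [ 174.   89.   78.   28.  -34. -107.]
```

```bash
python3 - <<'E'
from plan import *
from station import r
import io,contextlib
j=np.array(r.sense()["joints"])
with contextlib.redirect_stdout(io.StringIO()):
    j=seg(j,[.50,.0,.45])
    for _ in range(26): j=row(j,[0,0,0],-6.9,.6)
    for P in([.45,.3,.5],[.2,.55,.5],[-.1,.58,.5],[-.4,.45,.5],[-.55,.32,.5]): j=seg(j,P)
print(show(j)[0],h.T@show(j)[0],np.round(j))
J=j
for up in(.01,.02,.03):
  for l in(.0,.006,.012):
    j=J.copy(); zmin=9
    for n in range(50):
        p,R=F(j); d=R.T@(h@[-.034,l,up]); d*=min(1,.0410/np.linalg.norm(d)); j=row(j,d,0,.6); zmin=min(zmin,F(j)[0][2])
        if tilt(F(j)[1])[0][0]<-40: break
    print(up,l,n,"zmin",round(zmin,3),show(j)[0],tilt(F(j)[1]),np.round(j))
E
```

```text
[-0.55  0.32  0.5 ] [-0.61082776  0.17829594  0.5       ] [ 165.   48.   79.    1. -154.  -87.]
0.01 0.0 49 zmin 0.28 [-0.974  0.327  0.28 ] ([-20.9, 14.0], [3.5, -16.2]) [175.  65.  81.  17. -87. -91.]
0.01 0.006 49 zmin 0.281 [-0.926  0.493  0.281] ([-21.4, 21.2], [4.0, -24.1]) [166.  66.  81.  22. -83. -81.]
0.01 0.012 49 zmin 0.276 [-0.868  0.649  0.276] ([-23.0, 28.4], [4.4, -31.9]) [158.  68.  80.  26. -77. -72.]
0.02 0.0 49 zmin 0.461 [-0.888  0.313  0.479] ([-24.8, 18.4], [3.5, -21.7]) [177.  54.  81.  23. -96. -86.]
0.02 0.006 49 zmin 0.46 [-0.846  0.471  0.484] ([-25.4, 26.7], [3.9, -30.7]) [168.  55.  80.  27. -91. -75.]
0.02 0.012 49 zmin 0.455 [-0.794  0.621  0.483] ([-26.7, 34.5], [4.3, -39.1]) [159.  57.  79.  31. -83. -66.]
0.03 0.0 49 zmin 0.504 [-0.757  0.291  0.615] ([-21.2, 23.5], [4.5, -26.5]) [ 179.   44.   80.   29. -108.  -81.]
0.03 0.006 49 zmin 0.504 [-0.72   0.429  0.624] ([-20.7, 31.6], [5.4, -34.9]) [ 170.   45.   78.   34. -103.  -69.]
0.03 0.012 49 zmin 0.503 [-0.674  0.557  0.624] ([-19.7, 38.4], [6.6, -41.6]) [161.  46.  77.  37. -96. -60.]
```

```bash
python3 - <<'E'
from plan import *
from station import r
import io,contextlib
j=np.array(r.sense()["joints"])
with contextlib.redirect_stdout(io.StringIO()):
    j=seg(j,[.50,.0,.45])
    for _ in range(26): j=row(j,[0,0,0],-6.9,.6)
    for P in([.45,.3,.5],[.2,.55,.5],[-.1,.58,.5],[-.35,.5,.5]): j=seg(j,P)
J0=j; res=[]
for xs,yh in((-.6,.18),(-.58,.26),(-.55,.34)):
  with contextlib.redirect_stdout(io.StringIO()): J=seg(J0,h@[xs,yh,0]+[0,0,.5])
  for up in(.0,.01,.02):
    for l in(-.006,-.012,-.018):
      j=J.copy(); zmin=9
      for n in range(56):
        p,R=F(j); d=R.T@(h@[-.036,l,up]); d*=min(1,.0410/np.linalg.norm(d)); j=row(j,d,0,.6); zmin=min(zmin,F(j)[0][2])
        if tilt(F(j)[1])[0][0]<-38: break
      t=tilt(F(j)[1]); print(yh,up,l,n,"zmin",round(zmin,3),show(j)[0],t,np.round(j))
E
```

```text
0.18 0.0 -0.006 55 zmin 0.002 [-1.13   0.209  0.002] ([-30.7, 2.1], [3.1, -4.3]) [ 180.   82.   81.   10.  -60. -102.]
0.18 0.0 -0.012 55 zmin -0.005 [-1.142  0.14  -0.005] ([-30.9, -11.6], [3.2, 11.6]) [ 180.   80.   81.   -5.  -58. -102.]
0.18 0.0 -0.018 55 zmin -0.003 [-1.153  0.056 -0.003] ([-32.4, -26.2], [2.4, 28.9]) [ 180.   78.   81.  -22.  -57. -103.]
0.18 0.01 -0.006 55 zmin 0.251 [-1.081  0.218  0.251] ([-33.1, 3.5], [3.3, -6.4]) [180.  67.  81.  11. -72. -99.]
0.18 0.01 -0.012 55 zmin 0.238 [-1.1    0.141  0.238] ([-33.3, -11.9], [3.8, 11.7]) [ 180.   66.   81.   -4.  -70. -103.]
0.18 0.01 -0.018 55 zmin 0.237 [-1.113  0.048  0.237] ([-33.9, -28.2], [3.1, 31.0]) [ 180.   65.   81.  -22.  -69. -108.]
0.18 0.02 -0.006 55 zmin 0.437 [-0.994  0.232  0.457] ([-36.4, 5.9], [3.2, -9.6]) [180.  55.  81.  14. -81. -95.]
0.18 0.02 -0.012 55 zmin 0.422 [-1.004  0.146  0.437] ([-33.5, -11.0], [4.1, 10.4]) [ 180.   53.   81.   -3.  -83. -103.]
0.18 0.02 -0.018 55 zmin 0.416 [-1.007  0.046  0.432] ([-30.5, -28.0], [2.7, 30.2]) [ 180.   52.   81.  -21.  -84. -113.]
0.26 0.0 -0.006 55 zm
[... 1409 characters left out ...]
34 0.01 -0.006 55 zmin 0.26 [-1.057  0.253  0.26 ] ([-30.9, 12.0], [4.8, -16.7]) [180.  68.  81.  19. -76. -95.]
0.34 0.01 -0.012 55 zmin 0.242 [-1.075  0.187  0.242] ([-30.4, -2.5], [5.3, -0.2]) [180.  66.  81.   5. -74. -98.]
0.34 0.01 -0.018 55 zmin 0.233 [-1.089  0.099  0.233] ([-29.8, -18.6], [4.8, 18.5]) [ 180.   65.   81.  -12.  -73. -103.]
0.34 0.02 -0.006 55 zmin 0.451 [-0.963  0.274  0.466] ([-33.9, 16.7], [4.8, -22.8]) [180.  56.  81.  24. -85. -88.]
0.34 0.02 -0.012 55 zmin 0.43 [-0.969  0.204  0.438] ([-30.0, 1.2], [5.4, -4.6]) [180.  54.  81.   8. -88. -95.]
0.34 0.02 -0.018 55 zmin 0.416 [-0.972  0.112  0.422] ([-25.9, -15.5], [4.5, 15.0]) [ 180.   52.   81.   -9.  -90. -105.]
```

>>> apply_moves --moves '[[[-0.032,0.0153,-0.0064],0],[[-0.032,0.0153,-0.0064],0],[[-0.032,0.0153,-0.0064],0],[[-0.032,0.0153,-0.0064],0]]'

```text
time_s: 13.88
tcp_pos: [0.3793, -0.0418, 0.3515]
ee_rot: [[-0.823, 0.227, 0.52], [0.186, 0.974, -0.131], [-0.536, -0.011, -0.844]]
wrist_force: [0.3, 0.8, -0.8]
gripper_width: 0.998
gripper_force: 0.0
```

>>> apply_moves --moves '[[[-0.032,0.0153,-0.0064],0],[[-0.032,0.0153,-0.0064],0],[[-0.032,0.0153,-0.0064],0],[[-0.032,0.0153,-0.0064],0]]'

```text
time_s: 14.22
tcp_pos: [0.4856, -0.0036, 0.4401]
ee_rot: [[-0.824, 0.23, 0.517], [0.188, 0.973, -0.134], [-0.534, -0.013, -0.845]]
wrist_force: [0.8, -0.2, 1.1]
gripper_width: 1.003
gripper_force: 0.0
```

>>> apply_moves --moves '[[[0,0,0],-7],[[0,0,0],-7],[[0,0,0],-7],[[0,0,0],-7],[[0,0,0],-7]]'

```text
time_s: 14.63
tcp_pos: [0.4843, -0.0037, 0.4391]
ee_rot: [[-0.805, -0.289, 0.517], [-0.41, 0.902, -0.134], [-0.428, -0.32, -0.845]]
wrist_force: [0.5, -0.2, 0.1]
gripper_width: 1.003
gripper_force: 0.0
```

>>> apply_moves --moves '[[[0,0,0],-7],[[0,0,0],-7],[[0,0,0],-7],[[0,0,0],-7],[[0,0,0],-7]]'

```text
time_s: 15.05
tcp_pos: [0.4842, -0.0037, 0.4392]
ee_rot: [[-0.494, -0.699, 0.518], [-0.853, 0.504, -0.133], [-0.168, -0.508, -0.845]]
wrist_force: [-0.2, 0.8, 0.0]
gripper_width: 0.997
gripper_force: 0.0
```

>>> apply_moves --moves '[[[0,0,0],-7],[[0,0,0],-7],[[0,0,0],-7],[[0,0,0],-7],[[0,0,0],-7]]'

```text
time_s: 15.47
tcp_pos: [0.4842, -0.0037, 0.4392]
ee_rot: [[-0.004, -0.856, 0.518], [-0.988, -0.077, -0.133], [0.154, -0.512, -0.845]]
wrist_force: [0.1, -0.8, 1.2]
gripper_width: 0.999
gripper_force: 0.0
```

>>> apply_moves --moves '[[[0,0,0],-7],[[0,0,0],-7],[[0,0,0],-7],[[0,0,0],-7],[[0,0,0],-7]]'

```text
time_s: 15.88
tcp_pos: [0.4842, -0.0037, 0.4392]
ee_rot: [[0.488, -0.703, 0.518], [-0.766, -0.629, -0.133], [0.42, -0.331, -0.845]]
wrist_force: [-0.4, -0.3, 0.6]
gripper_width: 1.0
gripper_force: 0.0
```

>>> apply_moves --moves '[[[0,0,0],-7],[[0,0,0],-7],[[0,0,0],-7],[[0,0,0],-7],[[0,0,0],-7]]'

```text
time_s: 16.3
tcp_pos: [0.4842, -0.0037, 0.4392]
ee_rot: [[0.803, -0.296, 0.518], [-0.266, -0.955, -0.133], [0.534, -0.031, -0.845]]
wrist_force: [-0.7, 0.4, 0.6]
gripper_width: 1.0
gripper_force: 0.0
```

```bash
cat >> plan.py <<'E'
from station import r
def now():
    s=r.sense(); j=np.array(s["joints"]); print("t",s["time_s"],show(j)[0],tilt(np.array(s["ee_rot"])),np.round(j,1)); return j
E
python3 - <<'E'
from plan import *
j=now()
for P in([.45,.3,.5],[.2,.55,.5],[-.1,.58,.5],[-.4,.45,.5],[-.55,.32,.5]): j=seg(j,P)
E
```

```text
t 16.3 [ 0.484 -0.004  0.439] ([32.3, -0.3], [-3.3, -1.8]) [ 32.2 -13.6 -25.   27.2 -58.2  29.7]
seg 8 x [-0.0095, -0.0352, -0.0137] -> [0.45 0.3  0.5 ] wrist xy [0.29 0.34 0.76] ([32.3, -0.3], [-3.3, -1.8]) [ 67.  -0.  -7.  33. -79.   0.]
seg 9 x [-0.0297, -0.0183, -0.0181] -> [0.2  0.55 0.5 ] wrist xy [0.04 0.59 0.76] ([32.3, -0.3], [-3.3, -1.8]) [ 100.   15.   12.   30. -100.  -26.]
seg 8 x [-0.0311, 0.0075, -0.0199] -> [-0.1   0.58  0.5 ] wrist xy [-0.26  0.62  0.76] ([32.3, -0.3], [-3.3, -1.8]) [ 125.   25.   28.   23. -117.  -47.]
seg 8 x [-0.0258, 0.0266, -0.0172] -> [-0.4   0.45  0.5 ] wrist xy [-0.56  0.49  0.76] ([32.3, -0.3], [-3.3, -1.8]) [ 151.   35.   50.   11. -136.  -73.]
seg 5 x [-0.0172, 0.0337, -0.0121] -> [-0.55  0.32  0.5 ] wrist xy [-0.71  0.36  0.76] ([32.3, -0.3], [-3.3, -1.8]) [ 165.   48.   79.    1. -153.  -91.]
```

>>> apply_moves --moves '[[[-0.01,-0.035,-0.014],0],[[-0.01,-0.035,-0.014],0],[[-0.01,-0.035,-0.014],0],[[-0.01,-0.035,-0.014],0]]'

```text
time_s: 16.63
tcp_pos: [0.4643, 0.1491, 0.4703]
ee_rot: [[0.801, -0.302, 0.518], [-0.272, -0.953, -0.134], [0.534, -0.034, -0.845]]
wrist_force: [1.3, 0.5, -0.0]
gripper_width: 0.999
gripper_force: 0.0
```

>>> apply_moves --moves '[[[-0.01,-0.035,-0.014],0],[[-0.01,-0.035,-0.014],0],[[-0.01,-0.035,-0.014],0],[[-0.01,-0.035,-0.014],0]]'

```text
time_s: 16.97
tcp_pos: [0.4451, 0.3018, 0.5004]
ee_rot: [[0.802, -0.3, 0.517], [-0.27, -0.953, -0.134], [0.533, -0.032, -0.845]]
wrist_force: [1.4, -0.1, 0.6]
gripper_width: 1.001
gripper_force: 0.0
```

>>> apply_moves --moves '[[[-0.03,-0.018,-0.018],0],[[-0.03,-0.018,-0.018],0],[[-0.03,-0.018,-0.018],0],[[-0.03,-0.018,-0.018],0],[[-0.03,-0.018,-0.018],0]]'

```text
time_s: 17.38
tcp_pos: [0.3044, 0.4395, 0.4983]
ee_rot: [[0.802, -0.3, 0.517], [-0.27, -0.953, -0.136], [0.534, -0.031, -0.845]]
wrist_force: [0.0, 0.6, 0.9]
gripper_width: 1.001
gripper_force: 0.0
```

>>> apply_moves --moves '[[[-0.03,-0.018,-0.018],0],[[-0.03,-0.018,-0.018],0],[[-0.03,-0.018,-0.018],0],[[-0.03,-0.018,-0.018],0]]'

```text
time_s: 17.72
tcp_pos: [0.1925, 0.5504, 0.4969]
ee_rot: [[0.802, -0.3, 0.517], [-0.269, -0.953, -0.136], [0.534, -0.03, -0.845]]
wrist_force: [0.4, 1.1, 0.9]
gripper_width: 1.001
gripper_force: 0.0
```

>>> apply_moves --moves '[[[-0.031,0.0075,-0.02],0],[[-0.031,0.0075,-0.02],0],[[-0.031,0.0075,-0.02],0],[[-0.031,0.0075,-0.02],0]]'

```text
time_s: 18.05
tcp_pos: [0.0424, 0.5651, 0.4966]
ee_rot: [[0.801, -0.3, 0.518], [-0.268, -0.953, -0.138], [0.535, -0.028, -0.844]]
wrist_force: [-0.3, 0.6, 0.4]
gripper_width: 1.001
gripper_force: 0.0
```

>>> apply_moves --moves '[[[-0.031,0.0075,-0.02],0],[[-0.031,0.0075,-0.02],0],[[-0.031,0.0075,-0.02],0],[[-0.031,0.0075,-0.02],0]]'

```text
time_s: 18.38
tcp_pos: [-0.1074, 0.5805, 0.4968]
ee_rot: [[0.801, -0.299, 0.518], [-0.267, -0.954, -0.138], [0.535, -0.028, -0.844]]
wrist_force: [0.3, 0.4, 0.4]
gripper_width: 0.996
gripper_force: 0.0
```

>>> apply_moves --moves '[[[-0.026,0.0265,-0.017],0],[[-0.026,0.0265,-0.017],0],[[-0.026,0.0265,-0.017],0],[[-0.026,0.0265,-0.017],0]]'

```text
time_s: 18.72
tcp_pos: [-0.2577, 0.5159, 0.4946]
ee_rot: [[0.801, -0.299, 0.519], [-0.267, -0.954, -0.138], [0.536, -0.028, -0.843]]
wrist_force: [-0.7, 0.2, 0.9]
gripper_width: 0.998
gripper_force: 0.0
```

>>> apply_moves --moves '[[[-0.026,0.0265,-0.017],0],[[-0.026,0.0265,-0.017],0],[[-0.026,0.0265,-0.017],0],[[-0.026,0.0265,-0.017],0]]'

```text
time_s: 19.05
tcp_pos: [-0.4078, 0.4519, 0.493]
ee_rot: [[0.801, -0.298, 0.52], [-0.266, -0.954, -0.138], [0.537, -0.028, -0.843]]
wrist_force: [-0.1, 0.7, -0.2]
gripper_width: 1.002
gripper_force: 0.0
```

```bash
python3 - <<'E'
from plan import *
J=now()
J=seg(J,h@[-.62,.2,0]+[0,0,.5])
for up in(.015,.02,.025):
  for l in(-.003,-.006,-.009):
    j=J.copy()
    for n in range(60):
        p,R=F(j); d=R.T@(h@[-.036,l,up]); d*=min(1,.0410/np.linalg.norm(d)); j=row(j,d,0,.6)
        if tilt(F(j)[1])[0][0]<-38: break
    print(up,l,n,show(j)[0],tilt(F(j)[1]),np.round(j))
p,R=F(J); print(R.T@(h@[-.036,-.006,.02]))
E
```

```text
t 19.05 [-0.408  0.452  0.492] ([32.5, -0.5], [-3.4, -1.6]) [ 151.    36.4   51.    10.9 -135.8  -73.1]
seg 5 x [-0.0167, 0.0294, -0.0135] -> [-0.547  0.34   0.494] wrist xy [-0.71  0.38  0.75] ([32.3, -0.4], [-3.4, -1.7]) [ 163.   49.   81.    3. -154.  -89.]
0.015 -0.003 56 [-1.048  0.258  0.373] ([-38.3, 11.9], [-1.2, -14.1]) [ 180.   62.   81.   21.  -74. -100.]
0.015 -0.006 57 [-1.067  0.229  0.364] ([-39.5, 4.7], [-0.1, -6.0]) [ 180.   62.   81.   14.  -71. -102.]
0.015 -0.009 57 [-1.078  0.192  0.354] ([-39.3, -3.2], [0.9, 3.4]) [ 180.   61.   81.    6.  -71. -104.]
0.02 -0.003 55 [-0.993  0.266  0.471] ([-39.0, 13.7], [-1.3, -16.4]) [180.  56.  81.  22. -80. -96.]
0.02 -0.006 56 [-1.01   0.236  0.46 ] ([-39.4, 6.2], [-0.2, -7.9]) [180.  56.  81.  15. -78. -99.]
0.02 -0.009 57 [-1.024  0.198  0.451] ([-39.5, -2.1], [0.9, 2.0]) [ 180.   55.   81.    7.  -77. -103.]
0.025 -0.003 57 [-0.935  0.274  0.554] ([-39.6, 15.8], [-1.5, -19.0]) [180.  51.  81.  24. -85. -93.]
0.025 -0.006 57 [-0.944  0.244  0.54 ] ([-38.3, 8.2], [-0.4, -10.1]) [180.  50.  81.  17. -85. -97.]
0.025 -0.009 58 [-0.96   0.205  0.53 ] ([-38.4, -0.4], [0.6, 0.0]) [ 180.   49.   81.    8.  -84. -101.]
[-0.01926467  0.007501   -0.03611935]
```

```bash
cat >> plan.py <<'E'
def push(J,l,up,N,w=.6,stop=-38):
    j=J.copy(); rows=[]
    for n in range(N):
        if n%5==0:
            p,R=F(j); d=R.T@(h@[-.036,l,up]); d*=min(1,.0410/np.linalg.norm(d)); d=np.round(d,3)
        j=row(j,d,0,w)
        if n%5==4: print(d.tolist(),show(j)[0],tilt(F(j)[1]),np.round(j[:3]))
    return j
E
python3 - <<'E'
from plan import *
J=now()
J=seg(J,h@[-.62,.2,0]+[0,0,.5])
push(J,-.008,.02,60)
E
```

```text
t 19.05 [-0.408  0.452  0.492] ([32.5, -0.5], [-3.4, -1.6]) [ 151.    36.4   51.    10.9 -135.8  -73.1]
seg 5 x [-0.0167, 0.0294, -0.0135] -> [-0.547  0.34   0.494] wrist xy [-0.71  0.38  0.75] ([32.3, -0.4], [-3.4, -1.7]) [ 163.   49.   81.    3. -154.  -89.]
[-0.019, 0.009, -0.035] [-0.592  0.284  0.485] ([29.0, 1.9], [-2.3, -3.5]) [169.  49.  81.]
[-0.021, 0.008, -0.034] [-0.631  0.239  0.476] ([24.9, 3.8], [-1.6, -4.9]) [173.  49.  81.]
[-0.023, 0.007, -0.033] [-0.665  0.202  0.47 ] ([20.2, 5.3], [-1.1, -6.0]) [177.  49.  81.]
[-0.026, 0.006, -0.031] [-0.698  0.177  0.464] ([14.8, 6.4], [-0.9, -6.8]) [180.  49.  81.]
[-0.029, 0.006, -0.029] [-0.728  0.182  0.458] ([8.9, 6.0], [-1.0, -6.2]) [180.  49.  81.]
[-0.032, 0.006, -0.025] [-0.763  0.187  0.453] ([2.5, 5.5], [-1.1, -5.6]) [180.  50.  81.]
[-0.034, 0.007, -0.022] [-0.799  0.192  0.454] ([-4.4, 4.7], [-1.0, -4.6]) [180.  50.  81.]
[-0.036, 0.007, -0.017] [-0.838  0.196  0.457] ([-11.4, 3.8], [-0.9, -3.7]) [180.  50.  81.]
[-0.038, 0.007, -0.013] [-0.878  0.2    0.465] ([-18.9, 2.9], [-0.7, -2.8]) [180.  50.  81.]
[-0.04, 0.007, -0.007] [-0.923  0.204  0.472] ([-26.6, 1.9], [-0.3, -2.0]) [180.  51.  81.]
[-0.04, 0.007, -0.002] [-0.966  0.207  0.485] ([-34.4, 0.9], [0.1, -1.2]) [180.  52.  81.]
[-0.04, 0.007, 0.004] [-1.009  0.21   0.497] ([-42.2, -0.0], [0.7, -0.6]) [180.  53.  81.]
```

>>> apply_moves --moves '[[[-0.0165,0.0295,-0.0135],0],[[-0.0165,0.0295,-0.0135],0],[[-0.0165,0.0295,-0.0135],0],[[-0.0165,0.0295,-0.0135],0],[[-0.0165,0.0295,-0.0135],0]]'

```text
time_s: 19.47
tcp_pos: [-0.5456, 0.3398, 0.4942]
ee_rot: [[0.797, -0.296, 0.526], [-0.265, -0.955, -0.136], [0.543, -0.032, -0.839]]
wrist_force: [14.7, -7.8, 16.9]
gripper_width: 0.996
gripper_force: 0.0
```

>>> apply_moves --moves '[[[-0.019,0.008,-0.035],0],[[-0.019,0.008,-0.035],0],[[-0.019,0.008,-0.035],0],[[-0.019,0.008,-0.035],0],[[-0.019,0.008,-0.035],0]]'

```text
time_s: 19.88
tcp_pos: [-0.5881, 0.2906, 0.4877]
ee_rot: [[0.831, -0.284, 0.479], [-0.279, -0.957, -0.083], [0.481, -0.065, -0.874]]
wrist_force: [-0.5, 0.5, 0.0]
gripper_width: 0.998
gripper_force: 0.0
```

```bash
python3 - <<'E'
from plan import *
J=now()
push(J,-.008,.02,55)
E
```

```text
t 19.8833 [-0.588  0.291  0.487] ([29.0, 2.0], [-2.6, -3.7]) [ 168.3   49.1   80.7    1.9 -150.6  -94.3]
[-0.021, 0.008, -0.034] [-0.628  0.244  0.478] ([25.0, 3.9], [-1.8, -5.2]) [173.  49.  81.]
[-0.023, 0.007, -0.033] [-0.663  0.207  0.471] ([20.2, 5.5], [-1.4, -6.4]) [177.  49.  81.]
[-0.026, 0.006, -0.031] [-0.696  0.18   0.465] ([14.9, 6.8], [-1.1, -7.3]) [180.  49.  81.]
[-0.029, 0.006, -0.029] [-0.727  0.184  0.459] ([9.0, 6.5], [-1.2, -6.7]) [180.  49.  81.]
[-0.031, 0.006, -0.026] [-0.758  0.189  0.458] ([2.6, 6.0], [-1.2, -6.0]) [180.  49.  81.]
[-0.034, 0.006, -0.022] [-0.794  0.195  0.459] ([-4.2, 5.4], [-1.2, -5.3]) [180.  49.  81.]
[-0.036, 0.007, -0.018] [-0.832  0.199  0.463] ([-11.3, 4.5], [-1.1, -4.4]) [180.  50.  81.]
[-0.038, 0.007, -0.013] [-0.874  0.203  0.469] ([-18.8, 3.6], [-0.9, -3.5]) [180.  50.  81.]
[-0.04, 0.007, -0.008] [-0.917  0.207  0.479] ([-26.6, 2.7], [-0.5, -2.7]) [180.  50.  81.]
[-0.04, 0.007, -0.002] [-0.961  0.211  0.49 ] ([-34.3, 1.7], [-0.1, -2.0]) [180.  51.  81.]
[-0.04, 0.007, 0.003] [-1.002  0.213  0.504] ([-42.1, 0.6], [0.5, -1.3]) [180.  52.  81.]
```

>>> apply_moves --moves '[[[-0.021,0.008,-0.034],0],[[-0.021,0.008,-0.034],0],[[-0.021,0.008,-0.034],0],[[-0.021,0.008,-0.034],0],[[-0.021,0.008,-0.034],0]]'

```text
time_s: 20.3
tcp_pos: [-0.629, 0.2442, 0.4752]
ee_rot: [[0.861, -0.27, 0.431], [-0.283, -0.959, -0.037], [0.423, -0.09, -0.902]]
wrist_force: [-0.8, 0.2, 1.0]
gripper_width: 0.998
gripper_force: 0.0
```

>>> apply_moves --moves '[[[-0.023,0.006,-0.033],0],[[-0.023,0.006,-0.033],0],[[-0.023,0.006,-0.033],0],[[-0.023,0.006,-0.033],0],[[-0.023,0.006,-0.033],0]]'

```text
time_s: 20.72
tcp_pos: [-0.6623, 0.2122, 0.4668]
ee_rot: [[0.892, -0.262, 0.368], [-0.284, -0.959, 0.007], [0.351, -0.11, -0.93]]
wrist_force: [-0.4, 1.1, 0.5]
gripper_width: 1.0
gripper_force: 0.0
```

>>> apply_moves --moves '[[[-0.026,0.004,-0.031],0],[[-0.026,0.004,-0.031],0],[[-0.026,0.004,-0.031],0],[[-0.026,0.004,-0.031],0],[[-0.026,0.004,-0.031],0]]'

```text
time_s: 21.13
tcp_pos: [-0.6942, 0.1935, 0.4586]
ee_rot: [[0.921, -0.256, 0.293], [-0.281, -0.958, 0.049], [0.268, -0.128, -0.955]]
wrist_force: [-0.1, -0.5, -0.5]
gripper_width: 0.999
gripper_force: 0.0
```

>>> apply_moves --moves '[[[-0.029,0.006,-0.029],0],[[-0.029,0.006,-0.029],0],[[-0.029,0.006,-0.029],0],[[-0.029,0.006,-0.029],0],[[-0.029,0.006,-0.029],0]]'

```text
time_s: 21.55
tcp_pos: [-0.7276, 0.1857, 0.4497]
ee_rot: [[0.946, -0.255, 0.202], [-0.275, -0.958, 0.077], [0.174, -0.129, -0.976]]
wrist_force: [0.2, 0.0, 0.2]
gripper_width: 1.0
gripper_force: 0.0
```

>>> apply_moves --moves '[[[-0.031,0.006,-0.026],0],[[-0.031,0.006,-0.026],0],[[-0.031,0.006,-0.026],0],[[-0.031,0.006,-0.026],0],[[-0.031,0.006,-0.026],0]]'

```text
time_s: 21.97
tcp_pos: [-0.7597, 0.1912, 0.4445]
ee_rot: [[0.961, -0.256, 0.1], [-0.266, -0.959, 0.095], [0.072, -0.118, -0.99]]
wrist_force: [-0.0, -0.4, 0.2]
gripper_width: 0.996
gripper_force: 0.0
```

```bash
python3 - <<'E'
from plan import *
J=now()
for l in(-.008,-.012): push(J,l,.02,30)
E
```

```text
t 21.9667 [-0.76   0.191  0.444] ([4.3, 6.7], [-1.0, -6.8]) [ 179.8   50.5   80.6    6.8 -125.7 -101.3]
[-0.033, 0.006, -0.023] [-0.793  0.196  0.447] ([-2.4, 6.1], [-1.0, -6.1]) [180.  50.  81.]
[-0.036, 0.006, -0.019] [-0.83   0.201  0.451] ([-9.6, 5.4], [-1.0, -5.4]) [180.  50.  81.]
[-0.038, 0.007, -0.014] [-0.871  0.206  0.457] ([-17.1, 4.5], [-0.8, -4.5]) [180.  51.  81.]
[-0.039, 0.007, -0.009] [-0.913  0.209  0.467] ([-24.7, 3.5], [-0.4, -3.6]) [180.  51.  81.]
[-0.04, 0.007, -0.004] [-0.955  0.212  0.48 ] ([-32.4, 2.4], [-0.0, -2.9]) [180.  52.  81.]
[-0.04, 0.007, 0.002] [-0.997  0.214  0.494] ([-40.2, 1.3], [0.5, -2.2]) [180.  53.  81.]
[-0.033, 0.01, -0.023] [-0.796  0.193  0.443] ([-2.4, 5.4], [-1.1, -5.4]) [180.  50.  81.]
[-0.035, 0.01, -0.019] [-0.833  0.194  0.447] ([-9.4, 4.0], [-0.9, -3.9]) [180.  50.  81.]
[-0.037, 0.011, -0.014] [-0.874  0.195  0.452] ([-16.6, 2.3], [-0.5, -2.2]) [180.  51.  81.]
[-0.038, 0.011, -0.009] [-0.916  0.195  0.461] ([-24.0, 0.5], [0.1, -0.6]) [180.  51.  81.]
[-0.039, 0.011, -0.004] [-0.958  0.194  0.473] ([-31.6, -1.2], [0.9, 0.9]) [180.  51.  81.]
[-0.039, 0.011, 0.002] [-1.     0.193  0.485] ([-39.2, -2.9], [1.8, 2.2]) [180.  52.  81.]
```

>>> apply_moves --moves '[[[-0.033,0.009,-0.023],0],[[-0.033,0.009,-0.023],0],[[-0.033,0.009,-0.023],0],[[-0.033,0.009,-0.023],0],[[-0.033,0.009,-0.023],0]]'

```text
time_s: 22.38
tcp_pos: [-0.7947, 0.1938, 0.4422]
ee_rot: [[0.966, -0.257, -0.011], [-0.255, -0.961, 0.104], [-0.037, -0.098, -0.994]]
wrist_force: [-0.2, -0.9, 0.5]
gripper_width: 0.998
gripper_force: 0.0
```

>>> apply_moves --moves '[[[-0.036,0.009,-0.019],0],[[-0.036,0.009,-0.019],0],[[-0.036,0.009,-0.019],0],[[-0.036,0.009,-0.019],0],[[-0.036,0.009,-0.019],0]]'

```text
time_s: 22.8
tcp_pos: [-0.8335, 0.1967, 0.4426]
ee_rot: [[0.958, -0.256, -0.131], [-0.242, -0.964, 0.114], [-0.156, -0.078, -0.985]]
wrist_force: [0.3, -0.2, 0.0]
gripper_width: 0.999
gripper_force: 0.0
```

>>> apply_moves --moves '[[[-0.038,0.009,-0.014],0],[[-0.038,0.009,-0.014],0],[[-0.038,0.009,-0.014],0],[[-0.038,0.009,-0.014],0],[[-0.038,0.009,-0.014],0]]'

```text
time_s: 23.22
tcp_pos: [-0.8751, 0.1995, 0.4452]
ee_rot: [[0.934, -0.252, -0.254], [-0.227, -0.966, 0.123], [-0.277, -0.057, -0.959]]
wrist_force: [1.0, -0.8, 0.2]
gripper_width: 0.998
gripper_force: 0.0
```

>>> apply_moves --moves '[[[-0.039,0.009,-0.009],0],[[-0.039,0.009,-0.009],0],[[-0.039,0.009,-0.009],0],[[-0.039,0.009,-0.009],0],[[-0.039,0.009,-0.009],0]]'

```text
time_s: 23.63
tcp_pos: [-0.9173, 0.2017, 0.4513]
ee_rot: [[0.894, -0.245, -0.376], [-0.211, -0.969, 0.131], [-0.396, -0.038, -0.917]]
wrist_force: [1.2, -1.0, 0.8]
gripper_width: 1.0
gripper_force: 0.0
```

>>> apply_moves --moves '[[[-0.04,0.008,-0.004],0],[[-0.04,0.008,-0.004],0],[[-0.04,0.008,-0.004],0],[[-0.04,0.008,-0.004],0],[[-0.04,0.008,-0.004],0]]'

```text
time_s: 24.05
tcp_pos: [-0.9589, 0.2043, 0.4617]
ee_rot: [[0.837, -0.237, -0.493], [-0.193, -0.971, 0.14], [-0.512, -0.022, -0.858]]
wrist_force: [-0.1, -0.1, -0.1]
gripper_width: 1.001
gripper_force: 0.0
```

>>> apply_moves --moves '[[[-0.04,0.006,0.002],0],[[-0.04,0.006,0.002],0],[[-0.04,0.006,0.002],0],[[-0.04,0.006,0.002],0],[[-0.04,0.006,0.002],0]]'

```text
time_s: 24.47
tcp_pos: [-1.0002, 0.208, 0.4728]
ee_rot: [[0.765, -0.231, -0.601], [-0.174, -0.973, 0.153], [-0.62, -0.012, -0.784]]
wrist_force: [0.2, -0.5, 0.1]
gripper_width: 1.003
gripper_force: 0.0
```

```bash
python3 - <<'E'
from plan import *
from g import chw
J=now()
j=push(J,-.008,.02,5)
for j in(J,j):
  z=F(j)[1][:,2]; G=chw([.024,0,.018])+.0187*z
  print("back")
  for P in([-.55,.45,.5],[-.2,.6,.5],[.2,.6,.5],[.5,.35,.5],[.68,.0,.45],G-z*.12+[0,0,.06],G-z*.12,G): j=seg(j,P)
E
```

```text
t 24.4667 [-1.     0.208  0.473] ([-38.3, 0.2], [0.6, -0.7]) [ 179.8   53.3   80.6    8.8  -79.9 -101.5]
[-0.04, 0.007, 0.006] [-1.038  0.21   0.492] ([-46.1, -0.8], [1.2, -0.1]) [180.  54.  81.]
back
seg 13 x [0.022, -0.0261, -0.0196] -> [-0.563  0.454  0.513] wrist xy [-0.38  0.41  0.76] ([-37.6, 0.1], [0.6, -0.6]) [149.  12.  22. -11. -64. -71.]
seg 10 x [0.0262, -0.0225, -0.0183] -> [-0.2  0.6  0.5] wrist xy [-0.02  0.55  0.74] ([-37.6, 0.1], [0.6, -0.6]) [106.  11.  26. -32. -85. -32.]
seg 10 x [0.0309, -0.0092, -0.0237] -> [0.2 0.6 0.5] wrist xy [0.38 0.55 0.74] ([-37.6, 0.1], [0.6, -0.6]) [  66.   24.   47.  -41. -114.   -6.]
seg 10 x [0.0276, 0.0174, -0.0215] -> [0.5  0.35 0.5 ] wrist xy [0.68 0.3  0.74] ([-37.6, 0.1], [0.6, -0.6]) [  33.   34.   64.  -43. -139.   16.]
seg 10 x [0.0231, 0.03, -0.0119] -> [0.66  0.    0.437] wrist xy [ 0.84 -0.05  0.68] ([-37.1, 0.3], [0.6, -0.7]) [   6.   49.   81.  -29. -154.   48.]
seg 8 x [0.0227, 0.029, 0.0109] -> [ 0.697 -0.244  0.255] wrist xy [ 0.88 -0.29  0.5 ] ([-37.1, 0.3], [0.6, -0.7]) [  -8.   60.   71.   -5. -137.   83.]
seg 2 x 
[... 803 characters left out ...]
[0.71 0.3  0.72] ([-45.3, -0.9], [1.3, 0.0]) [  30.   37.   68.  -55. -144.    8.]
seg 10 x [0.0213, 0.0302, -0.0144] -> [ 0.647 -0.     0.43 ] wrist xy [ 0.86 -0.05  0.65] ([-44.7, -0.6], [1.1, -0.2]) [   5.   50.   81.  -38. -159.   41.]
seg 8 x [0.0262, 0.0282, 0.0063] -> [ 0.694 -0.242  0.241] wrist xy [ 0.9  -0.29  0.46] ([-44.4, -0.7], [1.1, -0.1]) [  -8.   67.   81.   -6. -148.   81.]
seg 2 x [0.0242, 0.0004, 0.0152] -> [ 0.707 -0.245  0.186] wrist xy [ 0.92 -0.29  0.4 ] ([-44.4, -0.7], [1.1, -0.1]) [  -8.   69.   78.   -5. -142.   83.]
seg 3 x [-0.0012, 0.0, 0.04] -> [ 0.654 -0.234  0.111] wrist xy [ 0.87 -0.28  0.33] ([-45.3, -0.4], [0.9, -0.4]) [  -8.   60.   46.   -4. -121.   85.]
```

>>> apply_moves --moves '[[[0.022,-0.026,-0.0195],0],[[0.022,-0.026,-0.0195],0],[[0.022,-0.026,-0.0195],0],[[0.022,-0.026,-0.0195],0],[[0.022,-0.026,-0.0195],0]]'

```text
time_s: 24.88
tcp_pos: [-0.8527, 0.2887, 0.4854]
ee_rot: [[0.765, -0.231, -0.601], [-0.173, -0.973, 0.154], [-0.62, -0.014, -0.784]]
wrist_force: [0.1, 0.7, 0.8]
gripper_width: 1.002
gripper_force: 0.0
```

>>> apply_moves --moves '[[[0.022,-0.026,-0.0195],0],[[0.022,-0.026,-0.0195],0],[[0.022,-0.026,-0.0195],0],[[0.022,-0.026,-0.0195],0]]'

```text
time_s: 25.22
tcp_pos: [-0.7144, 0.3627, 0.4938]
ee_rot: [[0.765, -0.231, -0.601], [-0.173, -0.973, 0.154], [-0.62, -0.014, -0.784]]
wrist_force: [0.2, 1.4, 0.6]
gripper_width: 1.004
gripper_force: 0.0
```

>>> apply_moves --moves '[[[0.022,-0.026,-0.0195],0],[[0.022,-0.026,-0.0195],0],[[0.022,-0.026,-0.0195],0],[[0.022,-0.026,-0.0195],0]]'

```text
time_s: 25.55
tcp_pos: [-0.5764, 0.4365, 0.502]
ee_rot: [[0.765, -0.231, -0.601], [-0.172, -0.973, 0.154], [-0.621, -0.014, -0.784]]
wrist_force: [0.1, 0.6, -0.9]
gripper_width: 1.0
gripper_force: 0.0
```

>>> apply_moves --moves '[[[0.026,-0.0225,-0.0185],0],[[0.026,-0.0225,-0.0185],0],[[0.026,-0.0225,-0.0185],0],[[0.026,-0.0225,-0.0185],0],[[0.026,-0.0225,-0.0185],0]]'

```text
time_s: 25.97
tcp_pos: [-0.3954, 0.509, 0.4958]
ee_rot: [[0.765, -0.231, -0.601], [-0.172, -0.973, 0.155], [-0.621, -0.015, -0.784]]
wrist_force: [1.5, 0.0, 0.4]
gripper_width: 0.999
gripper_force: 0.0
```

>>> apply_moves --moves '[[[0.026,-0.0225,-0.0185],0],[[0.026,-0.0225,-0.0185],0],[[0.026,-0.0225,-0.0185],0],[[0.026,-0.0225,-0.0185],0],[[0.026,-0.0225,-0.0185],0]]'

```text
time_s: 26.38
tcp_pos: [-0.2143, 0.5819, 0.4894]
ee_rot: [[0.766, -0.231, -0.6], [-0.172, -0.973, 0.156], [-0.62, -0.016, -0.784]]
wrist_force: [-1.6, 0.6, 0.2]
gripper_width: 1.005
gripper_force: 0.0
```

>>> apply_moves --moves '[[[0.031,-0.009,-0.0235],0],[[0.031,-0.009,-0.0235],0],[[0.031,-0.009,-0.0235],0],[[0.031,-0.009,-0.0235],0],[[0.031,-0.009,-0.0235],0]]'

```text
time_s: 26.8
tcp_pos: [-0.0147, 0.5801, 0.4861]
ee_rot: [[0.766, -0.232, -0.599], [-0.172, -0.973, 0.156], [-0.619, -0.016, -0.785]]
wrist_force: [-0.1, 0.9, 0.0]
gripper_width: 1.0
gripper_force: 0.0
```

>>> apply_moves --moves '[[[0.031,-0.009,-0.0235],0],[[0.031,-0.009,-0.0235],0],[[0.031,-0.009,-0.0235],0],[[0.031,-0.009,-0.0235],0],[[0.031,-0.009,-0.0235],0]]'

```text
time_s: 27.22
tcp_pos: [0.1849, 0.5791, 0.4829]
ee_rot: [[0.767, -0.232, -0.599], [-0.173, -0.973, 0.155], [-0.618, -0.016, -0.786]]
wrist_force: [-0.4, 1.2, -0.8]
gripper_width: 0.998
gripper_force: 0.0
```

```bash
python3 - <<'E'
from plan import *
from g import chw
j=now()
z=F(j)[1][:,2]; G=chw([.027,0,.018])+.0187*z
for P in([.5,.35,.48],[.62,.0,.40],G-z*.12+[0,0,.05],G-z*.12,G): j=seg(j,P)
E
```

```text
t 27.2167 [0.185 0.579 0.482] ([-38.2, 0.4], [0.5, -0.9]) [  66.1   21.    39.5  -40.6 -110.2   -3.2]
seg 10 x [0.0283, 0.015, -0.0223] -> [0.5  0.35 0.48] wrist xy [0.68 0.3  0.72] ([-38.2, 0.4], [0.5, -0.9]) [  33.   34.   60.  -41. -136.   19.]
seg 10 x [0.0202, 0.0314, -0.0063] -> [0.62 0.   0.4 ] wrist xy [ 0.8  -0.05  0.64] ([-38.2, 0.4], [0.5, -0.9]) [   7.   41.   55.  -21. -139.   58.]
seg 8 x [0.025, 0.0278, 0.0048] -> [ 0.698 -0.245  0.243] wrist xy [ 0.88 -0.29  0.48] ([-38.2, 0.4], [0.5, -0.9]) [  -9.   62.   71.   -6. -137.   83.]
seg 2 x [0.0155, 0.0004, 0.0196] -> [ 0.698 -0.245  0.193] wrist xy [ 0.88 -0.29  0.43] ([-38.2, 0.4], [0.5, -0.9]) [  -8.   61.   62.   -5. -130.   84.]
seg 3 x [-0.0, -0.0, 0.04] -> [ 0.632 -0.228  0.1  ] wrist xy [ 0.82 -0.28  0.34] ([-38.4, 0.5], [0.5, -1.0]) [  -8.   53.   33.   -4. -108.   85.]
```

>>> apply_moves --moves '[[[0.0285,0.015,-0.0225],0],[[0.0285,0.015,-0.0225],0],[[0.0285,0.015,-0.0225],0],[[0.0285,0.015,-0.0225],0],[[0.0285,0.015,-0.0225],0]]'

```text
time_s: 27.63
tcp_pos: [0.3437, 0.4633, 0.482]
ee_rot: [[0.767, -0.232, -0.598], [-0.173, -0.973, 0.155], [-0.618, -0.015, -0.786]]
wrist_force: [0.4, 1.0, 0.7]
gripper_width: 0.998
gripper_force: 0.0
```

>>> apply_moves --moves '[[[0.0285,0.015,-0.0225],0],[[0.0285,0.015,-0.0225],0],[[0.0285,0.015,-0.0225],0],[[0.0285,0.015,-0.0225],0],[[0.0285,0.015,-0.0225],0]]'

```text
time_s: 28.05
tcp_pos: [0.5028, 0.3484, 0.4811]
ee_rot: [[0.767, -0.232, -0.598], [-0.173, -0.973, 0.155], [-0.618, -0.015, -0.786]]
wrist_force: [0.7, 1.7, -0.5]
gripper_width: 0.996
gripper_force: 0.0
```

>>> apply_moves --moves '[[[0.02,0.0315,-0.006],0],[[0.02,0.0315,-0.006],0],[[0.02,0.0315,-0.006],0],[[0.02,0.0315,-0.006],0],[[0.02,0.0315,-0.006],0]]'

```text
time_s: 28.47
tcp_pos: [0.5603, 0.1729, 0.4402]
ee_rot: [[0.767, -0.231, -0.598], [-0.173, -0.973, 0.154], [-0.617, -0.015, -0.787]]
wrist_force: [-0.5, 0.3, -0.4]
gripper_width: 1.0
gripper_force: 0.0
```

>>> apply_moves --moves '[[[0.02,0.0315,-0.006],0],[[0.02,0.0315,-0.006],0],[[0.02,0.0315,-0.006],0],[[0.02,0.0315,-0.006],0],[[0.02,0.0315,-0.006],0]]'

```text
time_s: 28.88
tcp_pos: [0.6184, -0.0023, 0.3998]
ee_rot: [[0.767, -0.231, -0.598], [-0.173, -0.973, 0.154], [-0.617, -0.014, -0.787]]
wrist_force: [0.3, 0.3, 1.2]
gripper_width: 1.001
gripper_force: 0.0
```

>>> apply_moves --moves '[[[0.025,0.028,0.004],0],[[0.025,0.028,0.004],0],[[0.025,0.028,0.004],0],[[0.025,0.028,0.004],0]]'

```text
time_s: 29.22
tcp_pos: [0.6597, -0.126, 0.3232]
ee_rot: [[0.767, -0.231, -0.598], [-0.174, -0.973, 0.153], [-0.617, -0.014, -0.787]]
wrist_force: [0.6, 0.2, 0.2]
gripper_width: 0.993
gripper_force: 0.0
```

>>> apply_moves --moves '[[[0.025,0.028,0.004],0],[[0.025,0.028,0.004],0],[[0.025,0.028,0.004],0],[[0.025,0.028,0.004],0],[[0,0,0],0]]'

```text
time_s: 29.63
tcp_pos: [0.7006, -0.2542, 0.233]
ee_rot: [[0.755, -0.238, -0.611], [-0.176, -0.971, 0.161], [-0.632, -0.014, -0.775]]
wrist_force: [0.8, -0.0, -6.7]
gripper_width: 1.0
gripper_force: 0.0
```

```bash
python3 - <<'E'
from plan import *
from g import chw
from station import imaging
j=now(); p,R=F(j)
z=R[:,2]; G=chw([.027,0,.018])+.0187*z
for P in(G-z*.12,G): j=seg(j,P)
S=imaging.capture("side");T=imaging.capture("top")
o=[]
for c,(x0,y0) in((S,(270,90)),(T,(300,140))):
    cr=cv2.resize(c["frame"][y0:y0+110,x0:x0+80],None,fx=5,fy=5,interpolation=cv2.INTER_CUBIC)
    for X,col in((p,(0,0,255)),(chw([.027,0,.018]),(0,255,0)),(G-z*.12,(255,0,255))):
        u=np.round((proj(c,X)[0]-[x0,y0]+.5)*5).astype(int); cv2.circle(cr,tuple(map(int,u)),3,col,1)
    o.append(cr)
cv2.imwrite("pics/pregrip.png",np.hstack(o))
E
```

```text
t 29.6333 [ 0.701 -0.254  0.232] ([-39.2, 0.5], [0.1, -0.8]) [  -9.1   63.9   74.2   -5.5 -139.3   82.7]
seg 2 x [0.0115, -0.0037, 0.0167] -> [ 0.7   -0.246  0.192] wrist xy [ 0.89 -0.29  0.43] ([-39.2, 0.5], [0.1, -0.8]) [  -9.   62.   64.   -5. -131.   83.]
seg 3 x [-0.0, -0.0, 0.04] -> [ 0.633 -0.228  0.101] wrist xy [ 0.82 -0.28  0.34] ([-39.4, 0.6], [0.1, -0.9]) [  -8.   54.   35.   -5. -110.   85.]
```

View pics/pregrip.png

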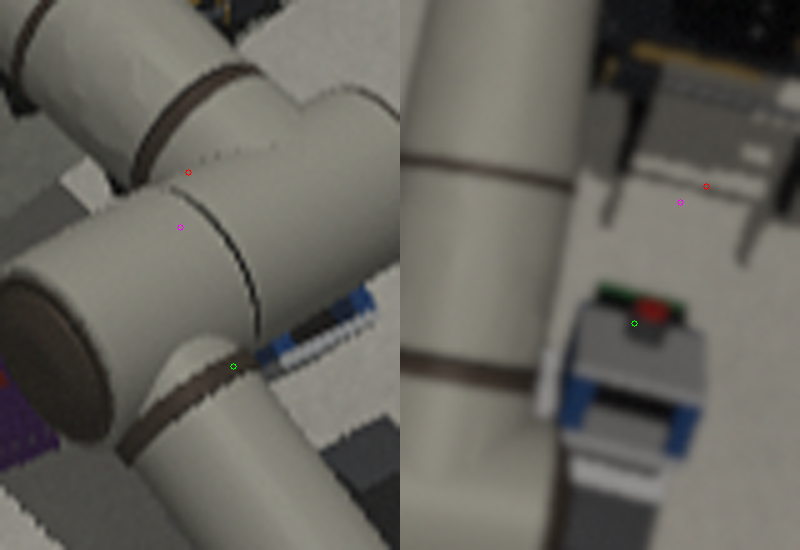

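The fingertips straddle the line of the nose, about 120 mm short of it. The nose is at crop (640,300), and the finger tips are at (610,220) and (745,260). Going in to grip.

>>> apply_moves --moves '[[[0.0115,-0.004,0.0165],0],[[0.0115,-0.004,0.0165],0],[[0,0,0],0]]'

```text
time_s: 29.98
tcp_pos: [0.6994, -0.2369, 0.2078]
ee_rot: [[0.766, -0.229, -0.601], [-0.17, -0.973, 0.153], [-0.62, -0.015, -0.784]]
wrist_force: [1.1, 0.4, -1.7]
gripper_width: 1.001
gripper_force: 0.0
```

>>> apply_moves --moves '[[[0,0,0.03],0],[[0,0,0.03],0],[[0,0,0.02],0],[[0,0,0],0]]'

```text
time_s: 30.32
tcp_pos: [0.6496, -0.2254, 0.1463]
ee_rot: [[0.764, -0.23, -0.603], [-0.171, -0.973, 0.154], [-0.622, -0.014, -0.783]]
wrist_force: [-0.2, 0.3, -0.3]
gripper_width: 0.999
gripper_force: 0.0
```

```bash
python3 - <<'E'
from plan import *
from g import chw,Rc
j=now(); p,R=F(j)
z=R[:,2]; G=chw([.027,0,.018])+.0187*z
print("grasp pt in channel",np.round((p-.0187*z-chw([0,0,0]))@Rc,4), "force",r.sense()["wrist_force"])
seg(j,G)
E
```

```text
t 30.3167 [ 0.65  -0.225  0.145] ([-38.5, 0.2], [0.6, -0.8]) [  -7.6   53.7   40.6   -4.6 -115.    84.1]
grasp pt in channel [0.0016 0.0068 0.0635] force [-0.23632958  0.31772116 -0.33434994]
seg 2 x [0.0056, 0.0036, 0.0254] -> [ 0.626 -0.226  0.099] wrist xy [ 0.81 -0.27  0.34] ([-38.5, 0.2], [0.6, -0.8]) [  -8.   53.   32.   -4. -107.   85.]
```

>>> apply_moves --moves '[[[0.011,0.007,0],0],[[0,0,0.02],0],[[0,0,0.02],0],[[0,0,0.01],0],[[0,0,0],0]]'

```text
time_s: 30.73
tcp_pos: [0.6296, -0.2278, 0.1011]
ee_rot: [[0.767, -0.23, -0.599], [-0.173, -0.973, 0.152], [-0.617, -0.013, -0.786]]
wrist_force: [-0.0, 0.2, 0.5]
gripper_width: 1.004
gripper_force: 0.0
```

```bash
python3 - <<'E'
from plan import *
from g import chw,Rc
j=now(); p,R=F(j)
z=R[:,2]; G=chw([.027,0,.018])+.0187*z
print("grasp pt in channel",np.round((p-.0187*z-chw([0,0,0]))@Rc,4), "force",r.sense()["wrist_force"])
seg(j,G)
E
```

```text
t 30.7333 [ 0.63  -0.228  0.1  ] ([-38.1, 0.2], [0.6, -0.8]) [  -7.9   53.1   32.7   -4.1 -107.5   85. ]
grasp pt in channel [ 0.0278 -0.0004  0.022 ] force [-0.01436661  0.16622091  0.49081789]
seg 1 x [-0.0019, -0.0004, 0.0036] -> [ 0.627 -0.226  0.098] wrist xy [ 0.81 -0.27  0.34] ([-38.1, 0.2], [0.6, -0.8]) [  -8.   53.   32.   -4. -107.   85.]
```

>>> apply_moves --moves '[[[0,0,0.002],0],[[0,0,0],0],[[0,0,0],0],[[0,0,0],0],[[0,0,0],0]]' --hand 0.03

```text
time_s: 31.15
tcp_pos: [0.6286, -0.2282, 0.098]
ee_rot: [[0.767, -0.231, -0.599], [-0.174, -0.973, 0.153], [-0.618, -0.013, -0.786]]
wrist_force: [0.7, -4.1, -0.5]
gripper_width: 0.71
gripper_force: 1.8
```

>>> apply_moves --moves '[[[0,0,0],0],[[0,0,0],0]]'

```text
time_s: 31.32
tcp_pos: [0.6286, -0.2285, 0.0979]
ee_rot: [[0.767, -0.231, -0.598], [-0.174, -0.973, 0.152], [-0.617, -0.013, -0.787]]
wrist_force: [1.8, -0.2, 1.0]
gripper_width: 0.683
gripper_force: 29.9
```

```bash
python3 - <<'E'
from plan import *
from g import chw,Rc
j=now(); p,R=F(j)
print("grasp pt in channel",np.round((p-.0187*R[:,2]-chw([0,0,0]))@Rc,4), "width",r.sense()["gripper_width"]*87)
print("chan x, z in tool",np.round(R.T@Rc[:,0],3),np.round(R.T@Rc[:,2],3),"up",np.round(R[2],3))
np.save("grip.npy",R.T@Rc)
P=p+Rc[:,0]*.06; k=seg(j,P); k=seg(k,P+Rc[:,2]*.08); 
E
```

```text
t 31.3167 [ 0.629 -0.228  0.097] ([-38.1, 0.2], [0.6, -0.7]) [  -8.    53.2   32.4   -4.1 -107.1   85. ]
grasp pt in channel [ 0.0299 -0.0013  0.0196] width 59.428999866278424
chan x, z in tool [0.957 0.016 0.29 ] [ 0.29   0.001 -0.957] up [-0.617 -0.013 -0.787]
seg 2 x [0.0287, 0.0005, 0.0087] -> [ 0.663 -0.237  0.048] wrist xy [ 0.85 -0.28  0.29] ([-38.1, 0.2], [0.6, -0.7]) [  -8.   59.   39.   -4. -107.   85.]
seg 2 x [0.0116, 0.0, -0.0383] -> [ 0.718 -0.25   0.092] wrist xy [ 0.9  -0.3   0.33] ([-37.8, 0.1], [0.6, -0.7]) [  -9.   66.   60.   -4. -122.   85.]
```

>>> apply_moves --moves '[[[0.0096,0,0.0029],0],[[0.0096,0,0.0029],0],[[0.0096,0,0.0029],0]]'

```text
time_s: 31.57
tcp_pos: [0.6445, -0.232, 0.0744]
ee_rot: [[0.765, -0.23, -0.602], [-0.173, -0.973, 0.153], [-0.621, -0.013, -0.784]]
wrist_force: [-1.8, -0.5, 6.7]
gripper_width: 0.688
gripper_force: 29.9
```

>>> apply_moves --moves '[[[0.0096,0,0.0029],0],[[0.0096,0,0.0029],0],[[0.0096,0,0.0029],0],[[0.0048,0,0.0015],0],[[0,0,0],0]]'

```text
time_s: 31.98
tcp_pos: [0.6642, -0.2355, 0.0403]
ee_rot: [[0.764, -0.232, -0.602], [-0.173, -0.973, 0.155], [-0.621, -0.014, -0.784]]
wrist_force: [-0.2, -0.2, -2.5]
gripper_width: 0.685
gripper_force: 30.0
```

```bash
python3 - <<'E'
from plan import *
from g import chw,Rc
j=now(); p,R=F(j)
print("grasp pt in channel",np.round((p-.0187*R[:,2]-chw([0,0,0]))@Rc,4), "width",r.sense()["gripper_width"]*87,r.sense()["gripper_force"])
# plan: lift, go to front start and rotate outward 55
k=seg(j,p+Rc[:,2]*.06); k=seg(k,F(k)[0]+[0.0,0.0,.25])
for P in(h@[.68,-.16,0]+[0,0,.42],):
    k=seg(k,P)
K=k
for l in(0,-.006,.006):
  for up in(.01,.02):
    k=K.copy()
    for n in range(60):
        Rk=F(k)[1]; d=Rk.T@(h@[.036,l,up]); d*=min(1,.041/np.linalg.norm(d)); k=row(k,d,0,.6)
        if tilt(F(k)[1])[0][0]>17: break
    print(l,up,n,show(k)[0],tilt(F(k)[1]),np.round(k))
E
```

```text
t 31.9833 [ 0.665 -0.236  0.039] ([-38.4, 0.3], [0.5, -0.8]) [  -8.2   60.2   39.3   -4.1 -107.3   85.2]
grasp pt in channel [0.098  0.0004 0.0163] width 59.637739470529894 29.962152847708694
seg 2 x [0.0086, -0.0, -0.0288] -> [ 0.712 -0.247  0.074] wrist xy [ 0.9  -0.29  0.31] ([-38.4, 0.3], [0.5, -0.8]) [  -8.   66.   57.   -4. -119.   85.]
seg 7 x [-0.0222, -0.0005, -0.028] -> [ 0.686 -0.239  0.313] wrist xy [ 0.87 -0.28  0.55] ([-37.7, 0.1], [0.7, -0.7]) [  -8.   61.   81.   -7. -147.   81.]
seg 4 x [-0.0253, 0.0228, -0.0147] -> [ 0.607 -0.313  0.412] wrist xy [ 0.79 -0.36  0.65] ([-37.3, -0.1], [0.8, -0.5]) [ -14.   56.   81.   -0. -152.   91.]
0 0.01 47 [ 0.977 -0.322  0.244] ([18.4, -13.5], [4.8, 15.7]) [ -5.  67.  81.  16. -88.  90.]
0 0.02 45 [ 0.876 -0.304  0.436] ([17.6, -17.3], [5.5, 19.7]) [  -3.   55.   81.   21. -101.   94.]
-0.006 0.01 46 [ 0.924 -0.476  0.246] ([17.3, -20.4], [5.8, 22.8]) [-13.  68.  81.  21. -86. 100.]
-0.006 0.02 45 [ 0.833 -0.449  0.44 ] ([17.1, -24.7], [6.6, 27.4]) [-11.  57.  81.  26. -97. 105.]
0.006 0.01 46 [ 1.003 -0.161  0.239] ([17.4, -6.3], [4.0, 7.8]) [  3.  66.  81.  11. -90.  80.]
0.006 0.02 45 [ 0.904 -0.154  0.426] ([17.4, -9.2], [4.5, 11.0]) [   5.   54.   81.   15. -102.   82.]
```

```bash
python3 - <<'E'
from plan import *
from g import chw,Rc
import io,contextlib
A=np.load("grip.npy")
j=now(); p,R=F(j)
with contextlib.redirect_stdout(io.StringIO()):
    k=seg(j,p+Rc[:,2]*.06); k=seg(k,F(k)[0]+[0.0,0.0,.25]); K0=k
def flat(k):
    M=F(k)[1]@A; return np.round(np.degrees(np.arcsin(M[2,:2])),1).tolist()
print(flat(j))
for P in(None,h@[.68,-.10,0]+[0,0,.4]):
  if P is not None: 
    with contextlib.redirect_stdout(io.StringIO()): K=seg(K0,P)
  else: K=K0
  for l in(.009,.012,.015):
   for up in(.01,.018):
    k=K.copy()
    for n in range(60):
        Rk=F(k)[1]; d=Rk.T@(h@[.036,l,up]); d*=min(1,.041/np.linalg.norm(d)); k=row(k,d,0,.6)
        if flat(k)[0]>-1: break
    print(P is None,l,up,n,show(k)[0],flat(k),np.round(k))
E
```

```text
t 31.9833 [ 0.665 -0.236  0.039] ([-38.4, 0.3], [0.5, -0.8]) [  -8.2   60.2   39.3   -4.1 -107.3   85.2]
[-55.3, 0.1]
True 0.009 0.01 43 [ 1.025 -0.054  0.213] [0.3, 1.6] [  7.  66.  81.   4. -88.  71.]
True 0.009 0.018 42 [ 0.955 -0.051  0.365] [0.5, 0.8] [  8.  56.  81.   5. -97.  71.]
True 0.012 0.01 42 [1.026 0.019 0.21 ] [-0.6, 4.9] [ 11.  66.  81.   2. -88.  66.]
True 0.012 0.018 42 [0.959 0.019 0.36 ] [-0.1, 4.5] [ 12.  56.  81.   3. -97.  66.]
True 0.015 0.01 42 [1.034 0.093 0.205] [0.2, 8.4] [ 14.  66.  81.   1. -85.  62.]
True 0.015 0.018 42 [0.96  0.087 0.353] [-0.9, 7.9] [ 15.  57.  81.   1. -96.  61.]
False 0.009 0.01 45 [ 1.016 -0.061  0.231] [0.1, -0.3] [  7.  65.  81.   6. -89.  72.]
False 0.009 0.018 44 [ 0.941 -0.058  0.382] [0.2, -1.7] [  9.  56.  81.   7. -99.  73.]
False 0.012 0.01 44 [1.018 0.015 0.227] [-0.6, 3.4] [ 11.  65.  81.   3. -89.  67.]
False 0.012 0.018 44 [0.946 0.014 0.376] [-0.3, 2.4] [ 12.  56.  81.   5. -99.  67.]
False 0.015 0.01 44 [1.026 0.091 0.222] [0.2, 7.2] [ 14.  65.  81.   1. -87.  62.]
False 0.015 0.018 45 [0.956 0.087 0.371] [0.4, 6.7] [ 16.  56.  81.   2. -96.  62.]
```

>>> apply_moves --moves '[[[0.0086,0,-0.0288],0],[[0.0086,0,-0.0288],0],[[-0.022,0,-0.028],0],[[-0.022,0,-0.028],0]]'

```text
time_s: 32.32
tcp_pos: [0.7117, -0.2483, 0.1436]
ee_rot: [[0.76, -0.231, -0.607], [-0.171, -0.973, 0.156], [-0.627, -0.014, -0.779]]
wrist_force: [0.5, 0.1, -2.3]
gripper_width: 0.683
gripper_force: 30.0
```

>>> apply_moves --moves '[[[-0.022,0,-0.028],0],[[-0.022,0,-0.028],0],[[-0.022,0,-0.028],0],[[-0.022,0,-0.028],0],[[-0.022,0,-0.028],0]]'

```text
time_s: 32.73
tcp_pos: [0.6839, -0.2422, 0.3138]
ee_rot: [[0.771, -0.229, -0.594], [-0.174, -0.973, 0.149], [-0.613, -0.011, -0.79]]
wrist_force: [0.5, -0.5, -2.8]
gripper_width: 0.684
gripper_force: 30.0
```

```bash
cat >> plan.py <<'E'
A=np.load("grip.npy")
def flat(k):
    M=F(k)[1]@A; return np.round(np.degrees(np.arcsin(M[2,:2])),1).tolist()
def pushf(J,l,up,N,w=.6):
    j=J.copy()
    for n in range(N):
        if n%5==0:
            p,R=F(j); d=R.T@(h@[.036,l,up]); d*=min(1,.041/np.linalg.norm(d)); d=np.round(d,3)
        j=row(j,d,0,w)
        if n%5==4 or n==N-1: print(n,d.tolist(),show(j)[0],flat(j),np.round(j[:3]))
    return j
E
python3 - <<'E'
from plan import *
j=now(); pushf(j,.009,.02,45)
E
```

```text
t 32.7333 [ 0.684 -0.242  0.313] ([-37.8, 0.1], [0.7, -0.6]) [  -8.4   61.1   80.4   -6.4 -146.8   81.2]
4 [0.016, -0.009, -0.037] [ 0.702 -0.194  0.337] [-50.0, -0.9] [-5. 59. 81.]
9 [0.019, -0.008, -0.036] [ 0.718 -0.156  0.356] [-44.8, -1.5] [-2. 57. 81.]
14 [0.022, -0.007, -0.034] [ 0.736 -0.128  0.37 ] [-39.3, -1.9] [ 1. 55. 81.]
19 [0.025, -0.007, -0.032] [ 0.756 -0.105  0.383] [-33.4, -2.0] [ 3. 54. 81.]
24 [0.028, -0.007, -0.029] [ 0.781 -0.086  0.393] [-27.1, -1.8] [ 5. 53. 81.]
29 [0.031, -0.007, -0.026] [ 0.808 -0.072  0.405] [-20.3, -1.5] [ 6. 52. 81.]
34 [0.034, -0.007, -0.022] [ 0.841 -0.061  0.416] [-13.2, -0.9] [ 7. 52. 81.]
39 [0.036, -0.007, -0.017] [ 0.877 -0.053  0.427] [-5.9, -0.2] [ 8. 51. 81.]
44 [0.038, -0.007, -0.012] [ 0.916 -0.047  0.438] [1.7, 0.5] [ 9. 52. 81.]
```

>>> apply_moves --moves '[[[0.016,-0.009,-0.037],0],[[0.016,-0.009,-0.037],0],[[0.016,-0.009,-0.037],0],[[0.016,-0.009,-0.037],0],[[0.016,-0.009,-0.037],0]]'

```text
time_s: 33.15
tcp_pos: [0.7017, -0.1924, 0.3373]
ee_rot: [[0.816, -0.217, -0.535], [-0.184, -0.976, 0.115], [-0.547, 0.005, -0.837]]
wrist_force: [0.4, 0.4, -3.0]
gripper_width: 0.689
gripper_force: 30.0
```

>>> apply_moves --moves '[[[0.019,-0.008,-0.036],0],[[0.019,-0.008,-0.036],0],[[0.019,-0.008,-0.036],0],[[0.019,-0.008,-0.036],0],[[0.019,-0.008,-0.036],0]]'

```text
time_s: 33.57
tcp_pos: [0.7174, -0.1557, 0.3561]
ee_rot: [[0.86, -0.211, -0.465], [-0.194, -0.977, 0.086], [-0.473, 0.017, -0.881]]
wrist_force: [1.0, 0.5, -2.6]
gripper_width: 0.691
gripper_force: 30.0
```

>>> apply_moves --moves '[[[0.022,-0.007,-0.034],0],[[0.022,-0.007,-0.034],0],[[0.022,-0.007,-0.034],0],[[0.022,-0.007,-0.034],0],[[0.022,-0.007,-0.034],0]]'

```text
time_s: 33.98
tcp_pos: [0.7351, -0.1285, 0.3679]
ee_rot: [[0.898, -0.208, -0.387], [-0.201, -0.978, 0.06], [-0.391, 0.024, -0.92]]
wrist_force: [0.5, -0.2, -3.1]
gripper_width: 0.684
gripper_force: 30.0
```

>>> apply_moves --moves '[[[0.025,-0.007,-0.032],0],[[0.025,-0.007,-0.032],0],[[0.025,-0.007,-0.032],0],[[0.025,-0.007,-0.032],0],[[0.025,-0.007,-0.032],0]]'

```text
time_s: 34.4
tcp_pos: [0.7559, -0.1055, 0.3776]
ee_rot: [[0.932, -0.207, -0.298], [-0.205, -0.978, 0.036], [-0.298, 0.027, -0.954]]
wrist_force: [0.1, 0.2, -4.1]
gripper_width: 0.684
gripper_force: 30.0
```

>>> apply_moves --moves '[[[0.028,-0.007,-0.029],0],[[0.028,-0.007,-0.029],0],[[0.028,-0.007,-0.029],0],[[0.028,-0.007,-0.029],0],[[0.028,-0.007,-0.029],0]]'

```text
time_s: 34.82
tcp_pos: [0.7805, -0.0871, 0.3849]
ee_rot: [[0.958, -0.207, -0.199], [-0.208, -0.978, 0.015], [-0.197, 0.027, -0.98]]
wrist_force: [-0.7, -0.2, -3.2]
gripper_width: 0.687
gripper_force: 30.0
```

```bash
python3 - <<'E'
from plan import *
j=now(); print(flat(j)); pushf(j,.009,.02,22)
E
```

```text
t 34.8167 [ 0.781 -0.087  0.384] ([-11.3, -1.9], [2.0, 1.6]) [   4.7   53.3   80.6   -2.3 -128.6   72. ]
[-28.2, -2.0]
4 [0.031, -0.007, -0.026] [ 0.809 -0.072  0.394] [-21.5, -1.6] [ 6. 53. 81.]
9 [0.034, -0.007, -0.022] [ 0.842 -0.062  0.403] [-14.4, -1.1] [ 7. 52. 81.]
14 [0.036, -0.007, -0.018] [ 0.877 -0.053  0.416] [-7.0, -0.4] [ 8. 52. 81.]
19 [0.038, -0.007, -0.013] [ 0.915 -0.047  0.429] [0.6, 0.4] [ 9. 52. 81.]
21 [0.04, -0.008, -0.008] [ 0.933 -0.044  0.433] [3.7, 0.7] [ 9. 53. 81.]
```

>>> apply_moves --moves '[[[0.031,-0.007,-0.026],0],[[0.031,-0.007,-0.026],0],[[0.031,-0.007,-0.026],0],[[0.031,-0.007,-0.026],0],[[0.031,-0.007,-0.026],0]]'

```text
time_s: 35.23
tcp_pos: [0.8088, -0.0727, 0.3923]
ee_rot: [[0.974, -0.207, -0.089], [-0.208, -0.978, -0.005], [-0.086, 0.023, -0.996]]
wrist_force: [-0.3, -0.0, -2.8]
gripper_width: 0.686
gripper_force: 30.0
```

>>> apply_moves --moves '[[[0.034,-0.007,-0.022],0],[[0.034,-0.007,-0.022],0],[[0.034,-0.007,-0.022],0],[[0.034,-0.007,-0.022],0],[[0.034,-0.007,-0.022],0]]'

```text
time_s: 35.65
tcp_pos: [0.8416, -0.0621, 0.3987]
ee_rot: [[0.978, -0.207, 0.028], [-0.207, -0.978, -0.023], [0.032, 0.017, -0.999]]
wrist_force: [-0.7, -0.3, -2.8]
gripper_width: 0.683
gripper_force: 30.0
```

>>> apply_moves --moves '[[[0.036,-0.007,-0.018],0],[[0.036,-0.007,-0.018],0],[[0.036,-0.007,-0.018],0],[[0.036,-0.007,-0.018],0],[[0.036,-0.007,-0.018],0]]'

```text
time_s: 36.07
tcp_pos: [0.8764, -0.054, 0.4082]
ee_rot: [[0.967, -0.206, 0.15], [-0.203, -0.978, -0.039], [0.155, 0.008, -0.988]]
wrist_force: [0.4, 0.6, -2.7]
gripper_width: 0.687
gripper_force: 30.0
```

>>> apply_moves --moves '[[[0.038,-0.007,-0.013],0],[[0.038,-0.007,-0.013],0],[[0.038,-0.007,-0.013],0],[[0.038,-0.007,-0.013],0]]'

```text
time_s: 36.4
tcp_pos: [0.9078, -0.0497, 0.4144]
ee_rot: [[0.947, -0.205, 0.249], [-0.198, -0.979, -0.051], [0.254, -0.001, -0.967]]
wrist_force: [-0.4, -0.2, -3.2]
gripper_width: 0.691
gripper_force: 30.0
```

```bash
python3 - <<'E'
from plan import *
j=now(); print(flat(j)); p,R=F(j); M=R@A
print("module heading",np.degrees(np.arctan2(M[1,0],M[0,0])))
# module frame: nose 13 mm ahead of grasp (grip at ch x .030, nose .042): centre = grasp - .043*x ; underside = grasp -.0196*z
c=p-.0187*R[:,2]-M@[.043,0,.0196]; print("module origin",c, "offset from tcp",c-p)
off=c-p
for z in(.25,.10): j=seg(j,np.array([.557,.164,z])-off)
E
```

```text
t 36.4 [ 0.908 -0.05   0.414] ([14.7, 0.6], [2.1, -0.0]) [   8.7   52.9   80.6    5.2 -103.8   71.4]
[-2.2, 0.0]
module heading -12.73178133564741
module origin [ 0.86060366 -0.03904023  0.4143153 ] offset from tcp [-0.04728131  0.01060826  0.00012348]
seg 10 x [-0.0369, -0.0137, 0.0073] -> [0.635 0.154 0.283] wrist xy [0.57 0.17 0.58] ([12.7, 0.4], [2.1, 0.0]) [ 32.  17.  -3.  10. -61.  42.]
seg 5 x [-0.0139, 0.0013, 0.0344] -> [0.604 0.153 0.1  ] wrist xy [0.54 0.17 0.4 ] ([12.7, 0.4], [2.1, 0.0]) [ 33.  23. -24.  16. -35.  33.]
```

>>> apply_moves --moves '[[[-0.037,-0.0137,0.007],0],[[-0.037,-0.0137,0.007],0],[[-0.037,-0.0137,0.007],0],[[-0.037,-0.0137,0.007],0],[[-0.037,-0.0137,0.007],0]]'

```text
time_s: 36.82
tcp_pos: [0.801, 0.0277, 0.3597]
ee_rot: [[0.946, -0.207, 0.25], [-0.2, -0.978, -0.052], [0.255, -0.001, -0.967]]
wrist_force: [1.5, 0.7, -1.1]
gripper_width: 0.686
gripper_force: 30.0
```

>>> apply_moves --moves '[[[-0.037,-0.0137,0.007],0],[[-0.037,-0.0137,0.007],0],[[-0.037,-0.0137,0.007],0],[[-0.037,-0.0137,0.007],0],[[0,0,0],0]]'

```text
time_s: 37.23
tcp_pos: [0.6708, 0.1103, 0.2885]
ee_rot: [[0.951, -0.203, 0.233], [-0.195, -0.979, -0.055], [0.239, 0.007, -0.971]]
wrist_force: [-1.2, -1.8, -6.1]
gripper_width: 0.685
gripper_force: 30.0
```

```bash
python3 - <<'E'
from plan import *
from station import imaging
j=now(); print(flat(j)); p,R=F(j); M=R@A
c=p-.0187*R[:,2]-M@[.043,0,.0196]; off=c-p; print(c)
k=seg(j,np.array([.557,.164,.06])-off)
S=imaging.capture("side");T=imaging.capture("top"); o=[]
from w import box
B=c+box((-.055,.055),(-.03,.03),(0,.036))@M.T
for C in(S,T):
    u=proj(C,c)[0]; x0,y0=int(u[0])-40,int(u[1])-50
    cr=cv2.resize(C["frame"][y0:y0+110,x0:x0+80],None,fx=5,fy=5,interpolation=cv2.INTER_CUBIC)
    uv=np.round((proj(C,B)-[x0,y0]+.5)*5).astype(int)
    for i in range(8):
        for b in(1,2,4):
            if not i&b: cv2.line(cr,tuple(map(int,uv[i])),tuple(map(int,uv[i|b])),(0,255,255),1)
    o.append(cr)
cv2.imwrite("pics/hold.png",np.hstack(o))
E
```

```text
t 37.2333 [0.671 0.11  0.288] ([13.8, 0.2], [2.2, 0.4]) [ 26.8  19.    0.3  10.1 -61.   47.4]
[-3.0, -0.4]
[0.62367615 0.12092908 0.28917392]
seg 6 x [-0.0211, -0.005, 0.0341] -> [0.604 0.153 0.059] wrist xy [0.53 0.17 0.36] ([13.8, 0.2], [2.2, 0.4]) [ 33.  26. -29.  22. -27.  26.]
```

View pics/hold.png

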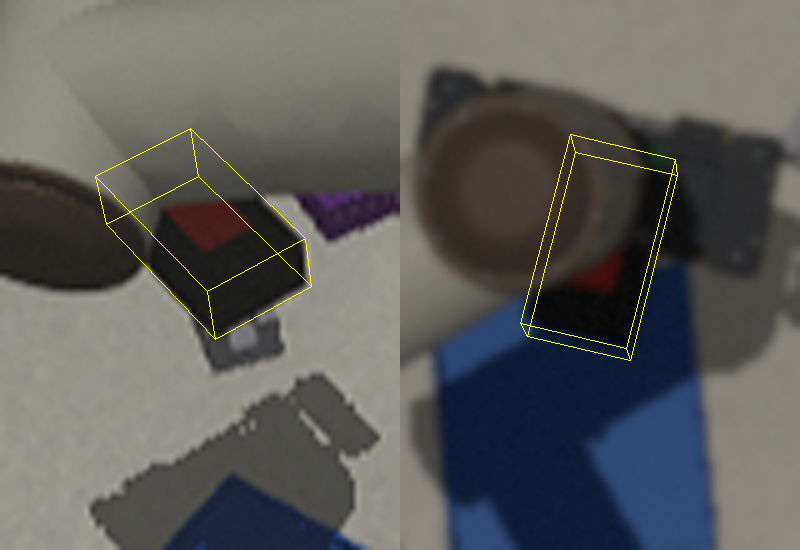

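The module is held nearly level, label up (red at crop 205,225), with its tail toward the robot and the tray below it. Lowering it now.

>>> apply_moves --moves '[[[-0.021,-0.005,0.034],0],[[-0.021,-0.005,0.034],0],[[-0.021,-0.005,0.034],0],[[-0.021,-0.005,0.034],0],[[-0.021,-0.005,0.034],0]]'

```text
time_s: 37.75
tcp_pos: [0.6305, 0.147, 0.105]
ee_rot: [[0.945, -0.206, 0.253], [-0.2, -0.979, -0.049], [0.257, -0.004, -0.966]]
wrist_force: [1.0, 0.6, -3.4]
gripper_width: 0.692
gripper_force: 30.0
```

>>> apply_moves --moves '[[[-0.01,-0.005,0.017],0],[[0,0,0],0],[[0,0,0],0]]'

```text
time_s: 38.0
tcp_pos: [0.626, 0.1524, 0.0859]
ee_rot: [[0.947, -0.205, 0.249], [-0.198, -0.979, -0.052], [0.254, -0.0, -0.967]]
wrist_force: [0.5, 0.2, -2.9]
gripper_width: 0.688
gripper_force: 30.0
```

```bash
python3 - <<'E'
from plan import *
j=now(); print(flat(j)); p,R=F(j); M=R@A
c=p-.0187*R[:,2]-M@[.043,0,.0196]; off=c-p; print(c)
k=seg(j,np.array([.553,.164,.025])-off)
k=seg(k,np.array([.553,.164,.008])-off)
E
```

```text
t 38.0 [0.626 0.153 0.086] ([14.7, 0.6], [2.1, -0.0]) [ 32.1  25.4 -24.8  20.2 -30.6  29.4]
[-2.1, 0.0]
[0.57904843 0.16336699 0.08581288]
seg 2 x [-0.0201, 0.0024, 0.0261] -> [0.6   0.153 0.025] wrist xy [0.52 0.17 0.32] ([14.7, 0.6], [2.1, -0.0]) [ 32.  28. -35.  33. -19.  16.]
seg 1 x [-0.0043, 0.0, 0.0164] -> [0.6   0.153 0.008] wrist xy [0.52 0.17 0.3 ] ([14.7, 0.6], [2.1, -0.0]) [ 31.  29. -38.  40. -15.   9.]
```

>>> apply_moves --moves '[[[-0.0105,0.001,0.013],0],[[-0.0105,0.001,0.013],0],[[-0.0105,0.001,0.013],0],[[-0.0105,0.001,0.013],0],[[0,0,0],0]]'

```text
time_s: 38.42
tcp_pos: [0.5967, 0.1527, 0.0245]
ee_rot: [[0.947, -0.206, 0.248], [-0.199, -0.979, -0.053], [0.253, 0.001, -0.967]]
wrist_force: [-0.8, -1.1, -3.9]
gripper_width: 0.689
gripper_force: 30.0
```

>>> apply_moves --moves '[[[-0.001,0,0.004],0],[[-0.001,0,0.004],0],[[-0.001,0,0.004],0],[[0,0,0],0]]'

```text
time_s: 38.75
tcp_pos: [0.5998, 0.1542, 0.0147]
ee_rot: [[0.945, -0.206, 0.253], [-0.2, -0.979, -0.05], [0.258, -0.003, -0.966]]
wrist_force: [0.8, 0.2, -3.8]
gripper_width: 0.689
gripper_force: 30.0
```

```bash
python3 - <<'E'
from plan import *
j=now(); print(flat(j)); p,R=F(j); M=R@A
c=p-.0187*R[:,2]-M@[.043,0,.0196]; print(c,"up in tool",R[2],r.sense()["wrist_force"])
E
```

```text
t 38.75 [0.6   0.155 0.014] ([14.9, 0.7], [2.0, -0.2]) [ 31.2  28.8 -37.1  38.2 -16.3  10.8]
[-2.0, 0.2]
[0.55300069 0.16548744 0.01440308] up in tool [ 0.25755234 -0.00297065 -0.96625978] [ 0.76927963  0.16545949 -3.84586166]
```

Go down about 8 to 10 mm more, to first contact.

>>> apply_moves --moves '[[[-0.001,0,0.003],0],[[-0.001,0,0.003],0],[[0,0,0],0]]'

```text
time_s: 39.0
tcp_pos: [0.5988, 0.1544, 0.008]
ee_rot: [[0.946, -0.206, 0.252], [-0.2, -0.979, -0.05], [0.257, -0.003, -0.966]]
wrist_force: [0.5, 0.1, -1.5]
gripper_width: 0.683
gripper_force: 30.0
```

>>> apply_moves --moves '[[[0,0,0.0015],0],[[0,0,0],0],[[0,0,0],0]]'

```text
time_s: 39.25
tcp_pos: [0.599, 0.1545, 0.0068]
ee_rot: [[0.946, -0.205, 0.252], [-0.199, -0.979, -0.05], [0.257, -0.003, -0.966]]
wrist_force: [1.8, -1.5, 5.7]
gripper_width: 0.687
gripper_force: 30.6
```

>>> apply_moves --moves '[[[0,0,0.0015],0],[[0,0,0],0],[[0,0,0],0]]'

```text
time_s: 39.5
tcp_pos: [0.5991, 0.1545, 0.0067]
ee_rot: [[0.945, -0.205, 0.254], [-0.199, -0.979, -0.051], [0.259, -0.003, -0.966]]
wrist_force: [-3.9, 0.4, 14.9]
gripper_width: 0.686
gripper_force: 31.5
```

>>> apply_moves --moves '[[[0,0,-0.001],0],[[0,0,0],0]]'

```text
time_s: 39.67
tcp_pos: [0.5988, 0.1546, 0.0067]
ee_rot: [[0.946, -0.205, 0.252], [-0.199, -0.979, -0.05], [0.257, -0.003, -0.966]]
wrist_force: [-1.2, -0.8, 10.5]
gripper_width: 0.687
gripper_force: 31.3
```

>>> apply_moves --moves '[[[0,0,0],0],[[0,0,0],0],[[0,0,0],0],[[0,0,0],0],[[0,0,0],0]]' --hand 0.08

```text
time_s: 40.08
tcp_pos: [0.6, 0.1573, 0.0067]
ee_rot: [[0.946, -0.202, 0.255], [-0.197, -0.979, -0.045], [0.259, -0.008, -0.966]]
wrist_force: [0.8, 3.2, 6.3]
gripper_width: 0.903
gripper_force: 2.9
```

>>> apply_moves --moves '[[[0,0,-0.005],0],[[0,0,-0.015],0],[[0,0,-0.03],0],[[0,0,-0.035],0],[[0,0,-0.035],0]]'

```text
time_s: 40.5
tcp_pos: [0.5661, 0.1605, 0.1206]
ee_rot: [[0.947, -0.206, 0.246], [-0.199, -0.979, -0.051], [0.251, -0.0, -0.968]]
wrist_force: [0.9, 1.1, 0.5]
gripper_width: 0.917
gripper_force: 0.0
```

>>> apply_moves --moves '[[[0,0,-0.035],0],[[0.01,0.03,-0.02],0],[[0.01,0.03,-0.02],0],[[0.01,0.03,-0.02],0],[[0.01,0.03,-0.02],0]]'

```text
time_s: 40.92
tcp_pos: [0.5509, 0.0398, 0.2427]
ee_rot: [[0.947, -0.204, 0.248], [-0.198, -0.979, -0.05], [0.253, -0.001, -0.967]]
wrist_force: [1.0, 0.3, -0.4]
gripper_width: 0.916
gripper_force: 0.0
```

>>> apply_moves --moves '[[[0.01,0.03,-0.02],0],[[0.01,0.03,-0.02],0],[[0.01,0.03,-0.02],0],[[0,0,0],0],[[0,0,0],0]]'

```text
time_s: 41.33
tcp_pos: [0.5468, -0.0515, 0.3086]
ee_rot: [[0.945, -0.208, 0.251], [-0.202, -0.978, -0.051], [0.256, -0.003, -0.967]]
wrist_force: [-0.1, 0.1, 0.5]
gripper_width: 0.924
gripper_force: 0.0
```

```bash
python3 - <<'E'
from plan import *
from station import imaging
j=now()
S=imaging.capture("side");T=imaging.capture("top"); o=[]
for C in(S,T):
    u=proj(C,[.557,.164,0.01])[0]; x0,y0=int(u[0])-40,int(u[1])-50
    o.append(cv2.resize(C["frame"][y0:y0+110,x0:x0+80],None,fx=5,fy=5,interpolation=cv2.INTER_CUBIC))
cv2.imwrite("pics/final.png",np.hstack(o))
E
```

```text
t 41.3333 [ 0.547 -0.051  0.308] ([14.8, 0.6], [1.9, -0.1]) [ 15.3   3.9 -15.4   7.8 -57.6  59.2]
```

View pics/final.png

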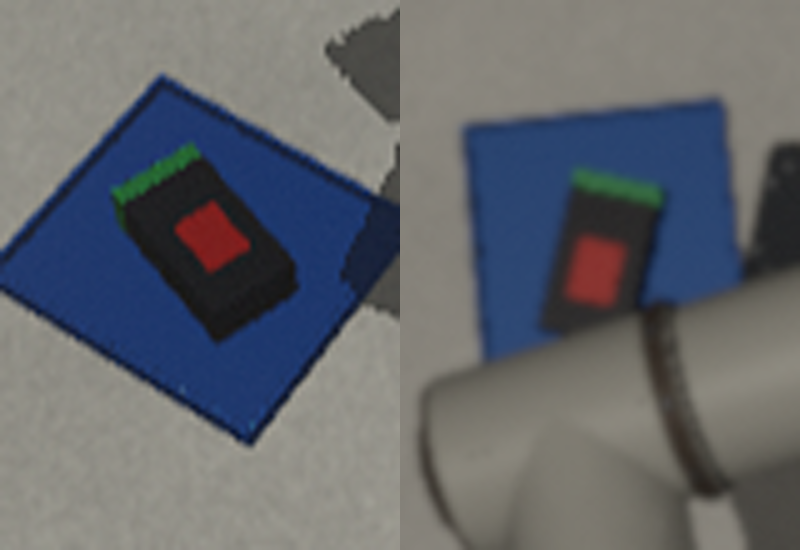

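The module lies flat in the tray, with its red label up (crop 212,237) and its green nose at (155,172), well clear of the walls. The robot is touching nothing, so I'm handing in.

```bash
python3 -c "
from station import r
print(r.finish_job())"
```

```text
the job is handed in; nothing more can be done
None
```

I pushed the module out to about 42 mm, drew it from the nest by its nose, laid it flat with the red label up in the blue tray, and handed the job in at about 41 s; I did not re-check the spray can, vee block and brass cap afterwards.

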